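Clamp the crease die until the torque knob clicks

ROBOT

A 6-joint arm with a two-finger parallel gripper is mounted at the origin on the work surface. World frame = base frame: x ahead of the robot, y to its left, z up, the work surface at z = 0. Lengths are in m, angles in rad, forces in N, time in s.
With the tool pointing down it reaches from about 0.25 to 0.8 m from the base axis. Payload 8.5 kg.
Tool frame: the origin (TCP) lies on the centre line of the jaws, within the pads' length; the fingertips stand 8 mm ahead of it and the grasp point (between the pads) lies 11 mm behind it; z points along the fingers, x is the direction in which the jaws open and shut, and the axes are right-handed (so a half turn about z gives the same grasp; the last joint's range is limited). The gripper opens to 85 mm and grips with 20 to 120 N. Pads are 22 mm wide; open, the fingers measure 114 mm over their backs; the gripper's body (76 mm by 85 mm) begins 54 mm behind the grasp point. The pads swing forward as they close: fully open they stand 13 mm farther back than shut.
Start: joints at [1.229, 0.238, -0.013, 1.319, 0, 1.571], TCP at [0.176, 0.495, 0.239] pointing down, gripper open.
Joint ranges: [-2.66, 2.66], [-1.03, 1.9], [-1.14, 1.46], [-1.82, 2.27], [-1.45, 1.34], [-3.14, 3.14]. Speed limits (rad/s): [2.22, 2.22, 2.79, 3.14, 3.14, 3.14].

INTERFACE

Orientations are given as [roll, pitch, yaw] about the fixed x, y, z axes, in that order (R = Rz(yaw) Ry(pitch) Rx(roll)).
In Python, from plant import bot, imaging gives the robot as it stands. The module is installed in compiled form; this text tells all that it offers.
- The arm moves only by the shell command python3 -m creep 'ROWS' [FORCE]. ROWS is JSON, a list of rows, each an object of numbers: "gripper": the gripper command: -1 is fully open, 1 is shut, values between are in proportion; "x", "y", "z": the shift along the world's x, y, z in m; "twist": the turn about the world's z in degrees. A call has 1 to 10 rows; each row shifts and turns the commanded pose from where the row before left it; what a row does not reach is not made up. A row lasts 1/12 s, in which the tool goes at most 41.7 mm and 7.16 degrees, less where a joint would pass 70% of its speed; a pose out of reach is approached as far as the arm can. A call with a gripper value outside its range is refused whole. The fingers move at their own pace and stop on an object; FORCE is the grip in N (left out, the last holds). Time passes only in rows, so rows that do not move let the fingers close. It gives the time, the measured TCP pose, the force and the opening at its end, in the units of the state.
- bot.observe(): the state, without advancing time (a new reading comes with each control period).
- imaging.snapshot(name): name is "side" or "top"; returns a dict with "img" (384x512x3 uint8, blue, green, red), "K" (3x3 intrinsics, pixels), "D" ([k1, k2, p1, p2, k3] as OpenCV has them; the pictures are not rectified), "R" (3x3) and "t" (3): a world point X has camera coordinates R X + t. Camera axes: x right, y down, z forward; pixel columns grow to the right and rows downward; lengths in m; the calibration is good to about 2 mm. A picture is of the moment at which its call begins. There is no depth.
- bot.hand_in(): hands the job in, once; it reports no verdict.
Trained networks look in a picture, given as the dict that the camera call returned (one of the last four; its "shot" number tells which), for a name from the list of things; names that differ only in an ending like _2 or _b are one class to them, and where a whole thing is asked for, a point or a joint stands for the part that bears it (a point fixed in the world has none). Each returns a list of dicts, best first, with "confidence" (0 to 1); they miss things now and then, are a little off and sometimes report something else, mostly with a low value. They report only what shows in the picture. A call takes as long as a camera call. They do not tell look-alikes from the thing itself.
- imaging.spot_in(picture, target): "centre" ([column, row] in pixels, amid what is visible of it).
- imaging.mark_of(picture, target): "centre" ([column, row] in pixels: a listed point, or the origin of a listed thing).
The state is a dict: "time_s": time; "q": joint angles; "dq": joint speeds; "joint_efforts": joint torques, N m; "ee_pos": TCP position; "eef_rot": TCP orientation; "contact_force": force on the tool from outside, world axes, zero at the start; "wrist_torque": the same for the moment, N m; "gripper_width": finger opening in m.
Only numpy, scipy, OpenCV 4.12 (cv2) and the standard library are available. Lean on these libraries where they do the work, as an engineer would, in place of code of your own. Each camera call takes 0.05 s, during which the arm holds its last target.

TASK

Put the red-handled brass die gently into the green clamp's channel, between the jaws without forcing it, flat on its floor and with its end up against the dark end stop. Then turn the black knob slowly clockwise until its clutch clicks over once, and leave it there, without turning on to a second click. Let go of everything and leave the other two dies and the amber jar where they are.

Things in the scene. Friction and masses are not known exactly. Their poses are not given: they have to be found in the camera images.
- clamp: Green cam clamp, bolted down. Origin: underside of its base plate below the middle of the channel; x along the channel towards the end stop, y towards the knob, z up. Base plate 130 (x) by 200 (y) by 12 mm, from y -50 to +150. The cam housing under the knob spans x -37 to 37, y 63 to 147, top at z 30 mm.
- channel (a point): Middle of the channel floor (clamp x 0, y 0, z 12 mm), clamp axes. The channel runs along x between the steel back jaw, its face at y between -9 and -16 mm (set differently each time, not reported; it does not give way), and the moving jaw. Both jaws span x about -30 to 26 mm, tops 22 mm above the floor. Open at its -x end.
- jaw: Aluminium moving jaw, 54 x 14 x 21 mm, clamp axes. Origin: lower edge of its gripping face, at clamp y +15, z 12 mm when fully open (as always at the start). The knob drives it towards -y by 11 mm per rad of the collar's turn.
- stop (a point): Point on the end stop's face at the channel floor: clamp x 30, y 0, z 12 mm; axes as the clamp's.
- collar: Aluminium disc 58 mm across under the knob, red mark on its rim towards its -x; origin on the knob's axis at its underside (clamp x 0, y 100, z 30 mm). At the start its x lies along clamp x. It turns with the knob (about 0.3 N m), moves the jaw, and stays where it is left; it can turn 2 rad.
- knob_grip (a point): Grip point of the black torque knob, on its vertical axis (clamp x 0, y 100, z 70 mm). Grip: upright bar 40 (point x) by 14 (point y) mm, from z 44 (a 40 mm disc lies below) to 86 mm; white line towards -x, in line with the collar's red mark at the start. Clockwise from above tightens.
- die_red: The die to clamp, 0.18 to 0.33 kg: brass block 50 (x) x 20 (y) x 30 (z) mm with a red upright grip on top, 36 x 14 mm and reaching from 30 to 73 mm above its underside. Origin: centre of its underside, z up. It may go in either way round. Stands loose on the bench.
- die_blue: Like the red die but with a blue grip; to be left alone.
- die_wood: Like the red die but with a pale wooden grip; to be left alone.
- jar: Amber jar 64 mm across, 100 mm high, to be left alone; origin at its underside.
- clutch (a point): Foot of the knob (z 36 mm), turns with it. Knob and collar turn together 0.3 to 1.1 rad until the jaw grips; the torque then climbs to about 0.45 N m, the clutch gives, and the knob turns on alone, pulling ahead by itself (torque drops, at rest even reverses by 0.2 N m): the click, which stays. Knob and collar x: in line before, 0.2 to 0.5 rad apart clicked; next click at 0.54.
Things that resemble listed ones, but are neither listed nor needed, are in the scene too. Leave any purple look-alike of the die_red alone.

How it is judged:
On the way, in this order (a step that is already met when the one before it is completed fails the run):
1. the red die stands in the channel, flat on the floor and within 3 mm of the end stop (z of die_red in the frame of clamp below 0.0145 m and x of die_red in the frame of clamp between 0.002 and 0.008 m and y of die_red in the frame of clamp between -0.009 and 0.007 m and angle between die_red's own z axis and vertical below 0.1 rad), for 0.2 s.
2. the clutch has clicked: the knob has turned over 0.2 rad against its collar, with the jaw bearing on the die (angle between the x axis of knob_grip and the x axis of collar, either way round above 0.2 rad and contact force between jaw and die_red above 4 N), for 0.2 s.
At the end, for the whole second after the job is handed in: The red die is at rest between the jaws, flat on the channel floor (2.5 mm), upright and in line with the channel (0.07 rad), its end within 3 mm of the stop; the jaw grips it with over 4 N; the knob has clicked once: 0.2 to 0.56 rad against its collar (all of step 2 and z of die_red in the frame of clamp below 0.0145 m and x of die_red in the frame of clamp between 0.002 and 0.008 m and y of die_red in the frame of clamp between -0.009 and 0.003 m and angle between die_red's own z axis and vertical below 0.07 rad and angle between the x axis of die_red and the x axis of clamp, either way round below 0.07 rad and linear speed of die_red below 0.01 m/s); the robot touches nothing.
It fails at once if the knob is turned on to a second click: more than 0.56 rad against its collar (angle between the x axis of knob_grip and the x axis of collar, either way round above 0.56 rad).
It fails at once if the die and the moving jaw are forced together with more than 35 N (die shoved in, or knob spun hard) (contact force between jaw and die_red above 35 N).
It fails at once if another die or the jar is moved more than 30 mm (distance of any of die_blue, die_wood, jar from where it was at the start of the episode above 0.03 m).
It also fails if it takes over 72 s, if anything falls off the work surface, if the arm or the gripper's body presses on something with over 40 N, if the wrist force passes 120 N, or if a joint passes its speed limit or range.

## Working session

There is one attempt and no reset: what is moved stays moved. The work goes in short steps, Python scripts to look and compute and a shell command to move; the robot and the scene stay as the last step left them, time stands still between calls to the robot, and variables do not carry over. Pictures are saved under pics/ and viewed, and the job is handed in when it is done.

```bash
mkdir -p pics; ls; python3 - <<'E'
from plant import bot, imaging
import cv2,pickle
s=bot.observe()
print({k:(v if not hasattr(v,'tolist') else v.tolist()) for k,v in s.items()})
for n in ("top","side"):
    p=imaging.snapshot(n); cv2.imwrite(f"pics/{n}0.png",p["img"]); pickle.dump(p,open(f"{n}0.pkl","wb"))
    print(n,p["shot"],p["K"],p["D"],p["R"],p["t"])
    for t in ["clamp","channel","jaw","stop","collar","knob_grip","die_red","die_blue","die_wood","jar","clutch"]:
        for f in ("mark_of","spot_in"):
            r=getattr(imaging,f)(p,t)
            print(t,f,[(([round(float(c),1) for c in d["centre"]]),round(d["confidence"],2)) for d in r[:5]])
print(bot.observe()["time_s"])
E
```

```text
pics
{'time_s': 0.0, 'q': [1.2290094086501964, 0.23876634101437014, -0.014272955940165415, 1.3191745578715348, -3.094228684175e-05, 1.5707942675277395], 'dq': [-0.0003555571423023328, -0.00041635045802711543, 0.000306128690919927, -0.001484328381587664, -0.00031343679360933753, 0.000669373294924104], 'joint_efforts': [-0.0008790438550931867, -53.87754678726196, 34.64390158653259, 0.018698209896683693, -3.315553698257645e-07, 2.653917192674271e-06], 'ee_pos': [0.1758383351749106, 0.49424927900878807, 0.23867789799581163], 'eef_rot': [3.1415617142220222, 0.0014175280948889313, 1.2290114679194213], 'contact_force': [-0.11831315138784221, -0.49620996240295434, -0.7910420748852647], 'wrist_torque': [0.006804914182650528, 0.0231117334801181, -0.025808650779028854], 'gripper_width': 0.08543842661210571}
top 1 [[351.91875306   0.         258.62179753]
 [  0.         351.91875306 197.11791891]
 [  0.           0.           1.        ]] [-0.04313138  0.          0.          0.          0.        ] [[-0.01210861 -0.99985202  0.01221973]
 [-0.98065418  0.00948658 -0.19551826]
 [ 0.1953734  -0.01
[... 1902 characters left out ...]
 161.1], 0.84), ([271.0, 299.0], 0.59)]
knob_grip mark_of [([263.0, 156.1], 0.74)]
knob_grip spot_in [([262.5, 162.0], 0.67), ([273.6, 301.0], 0.46)]
die_red mark_of [([218.8, 253.0], 0.69), ([185.0, 264.9], 0.61)]
die_red spot_in [([182.8, 253.8], 0.77), ([221.8, 242.3], 0.56)]
die_blue mark_of [([268.8, 309.5], 0.79), ([265.1, 151.9], 0.63)]
die_blue spot_in [([270.5, 300.5], 0.74)]
die_wood mark_of [([293.0, 253.3], 0.85), ([263.1, 163.8], 0.64)]
die_wood spot_in [([293.9, 244.7], 0.93)]
jar mark_of [([262.4, 165.0], 0.33)]
jar spot_in [([192.8, 289.9], 0.83)]
clutch mark_of [([265.8, 166.1], 0.69), ([291.6, 252.1], 0.66), ([222.3, 254.0], 0.37)]
clutch spot_in [([264.7, 157.7], 0.8)]
2.3
```

```bash
python3 - <<'E'
import cv2
t=cv2.imread("pics/top0.png"); s=cv2.imread("pics/side0.png")
cv2.imwrite("pics/t_crop.png",cv2.resize(t[110:290,110:420],None,fx=2.5,fy=2.5,interpolation=cv2.INTER_CUBIC))
cv2.imwrite("pics/s_crop.png",cv2.resize(s[120:340,150:350],None,fx=2.7,fy=2.7,interpolation=cv2.INTER_CUBIC))
E
```

```text
(no output)
```

View pics/t_crop.png

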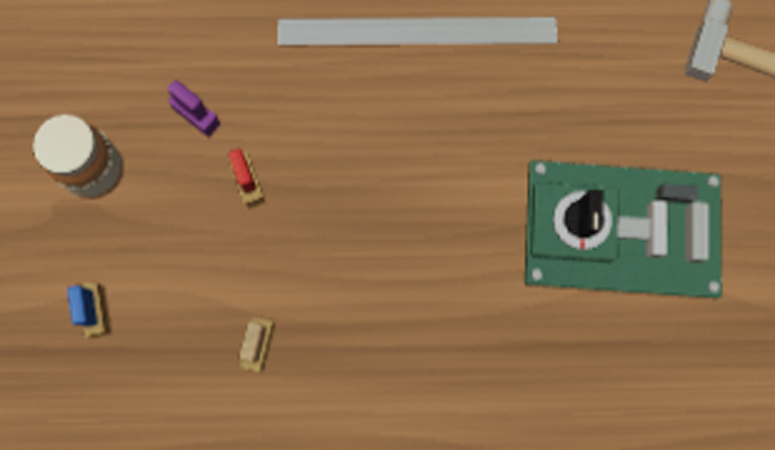

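View pics/s_crop.png

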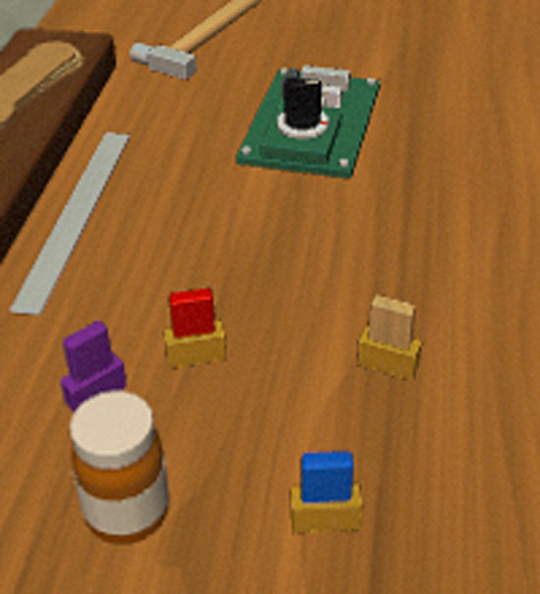

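View pics/top0.png

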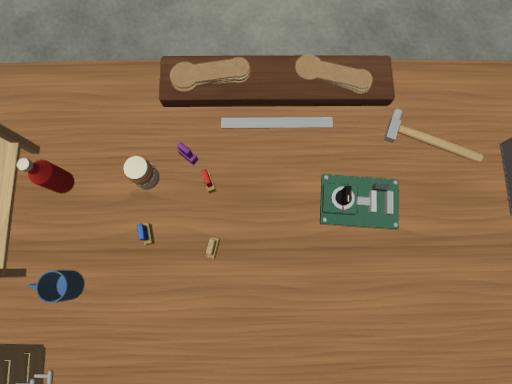

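View pics/side0.png

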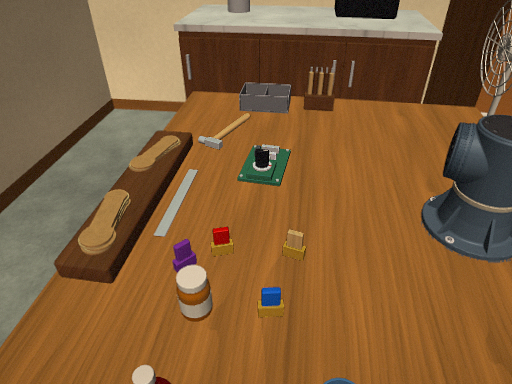

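```bash
cat > h.py <<'E'
import numpy as np, cv2, pickle
from scipy.optimize import minimize
def proj(p,X):
    rv,_=cv2.Rodrigues(p["R"]); return cv2.projectPoints(np.asarray(X,float).reshape(-1,3),rv,np.asarray(p["t"],float),np.asarray(p["K"]),np.asarray(p["D"]))[0].reshape(-1,2)
def box(x0,x1,y0,y1,z0,z1): return np.array([[x,y,z] for x in(x0,x1) for y in(y0,y1) for z in(z0,z1)])
def T(X,x,y,yaw,z=0):
    c,s=np.cos(yaw),np.sin(yaw); return X@np.array([[c,s,0],[-s,c,0],[0,0,1]])+[x,y,z]
S=8
def render(p,boxes,roi):
    x0,y0,x1,y1=roi; m=np.zeros(((y1-y0)*S,(x1-x0)*S),np.uint8)
    for X in boxes:
        u=(proj(p,X)+0.5-[x0,y0])*S
        h=cv2.convexHull(np.round(u*16).astype(np.int32)); cv2.fillConvexPoly(m,h,255,shift=4)
    return cv2.resize(m,(x1-x0,y1-y0),interpolation=cv2.INTER_AREA).astype(float)/255
def fit(views,boxes,g,zoff=0,free_z=False):
    # views: list of (p, mask float image, roi)
    def f(v):
        e=0
        for p,m,r in views:
            a=render(p,[T(b,v[0],v[1],v[2],v[3] if free_z else zoff) for b in boxes],r); e+=((cv2.GaussianBlur(a,(0,0),.7)-m[r[1]:r[3],r[0]:r[2]])**2).sum()
        return e
    best=None
    g=list(g)+([zoff] if free_z else [])
    n=len(g); sim=[np.array(g,float)]
    for k in range(n):
        q=np.array(g,float); q[k]+=[.006,.006,.15,.006][k]; sim.append(q)
    r=minimize(f,g,method="Nelder-Mead",options=dict(initial_simplex=np.array(sim),xatol=1e-5,fatol=1e-3,maxiter=600))
    return r.x,r.fun
def ray(p,uv,z):
    n=cv2.undistortPoints(np.array([[uv]],float),np.asarray(p["K"]),np.asarray(p["D"]))[0,0]
    R=np.asarray(p["R"]);t=np.asarray(p["t"]); d=R.T@np.array([n[0],n[1],1]); c=-R.T@t
    return c+d*(z-c[2])/d[2]
DIE=[box(-.025,.025,-.01,.01,0,.03),box(-.018,.018,-.007,.007,.03,.073)]
PLATE=[box(-.065,.065,-.05,.15,0,.012)]
E
cat > m1.py <<'E'
from h import *
P={n:pickle.load(open(f"{n}0.pkl","rb")) for n in("top","side")}
print(ray(P["top"],(208,188),0.03),ray(P["side"],(222,250),.03),ray(P["top"],(360,202),.012))
def show(n,r): 
    h=cv2.cvtColor(P[n]["img"],cv2.COLOR_BGR2HSV)[r[1]:r[3],r[0]:r[2]]
    for row in h: print(" ".join("%3d/%3d/%3d"%tuple(q) for q in row))
show("top",(200,166,218,196))
E
python3 m1.py
```

```text
[0.59347048 0.17877471 0.03      ] [0.6048528  0.20103975 0.03      ] [ 0.55743786 -0.20585449  0.012     ]
 15/133/146  15/129/146  15/133/146  14/131/146  14/132/145  14/132/145  15/130/145  15/129/150  15/132/151  15/131/152  14/130/151  15/128/152  15/128/151  14/131/150  15/129/150  15/130/151  15/130/151  15/131/150
 15/131/150  15/129/148  15/131/148  14/129/148  14/128/149  15/130/147  15/129/148  15/129/148  15/130/147  15/132/149  15/131/148  15/130/149  15/130/149  15/131/148  14/128/149  14/130/149  15/131/148  15/130/147
 15/129/152  15/129/152  14/130/151  14/129/152  15/128/151  14/130/143  15/129/150  15/128/151  15/128/152  14/130/151  15/132/151  15/131/150  15/129/150  15/129/150  15/130/151  14/131/150  15/129/150  15/130/149
 15/128/153  14/128/153  14/135/144  12/141/150  10/148/157   8/156/150  12/143/146  14/131/152  15/129/152  15/130/153  14/129/152  15/131/152  15/128/152  14/128/153  15/129/152  15/130/151  15/131/152  15/129/152
 15/130/155  12/137/158   6/160/159   4/166/172   2/179/179   1/181/183   4/176/148  15/136/154  16/130/159  15/128/157  15/128/
[... 4787 characters left out ...]
/126  15/131/144  15/132/145  15/131/146  15/131/146
 14/129/148  15/133/148  15/132/147  15/131/148  15/129/148  14/129/148  14/130/147  14/130/147  15/129/148  15/136/120  15/138/126  15/135/136  15/133/146  14/129/148  15/131/148  15/131/146  15/131/146  15/130/147
 15/133/146  15/131/146  15/133/146  15/129/146  15/133/146  15/131/146  14/131/146  15/133/146  15/132/147  15/129/146  14/131/146  14/132/145  15/131/146  15/131/146  14/131/146  15/132/145  15/129/146  15/131/146
 14/129/146  14/131/146  14/131/146  15/130/145  14/132/145  15/128/147  15/132/145  15/132/145  15/132/145  15/129/146  14/128/145  15/131/146  15/133/146  14/128/145  15/132/145  14/132/145  15/130/145  15/131/144
```

```bash
cat > m2.py <<'E'
from h import *
P={n:pickle.load(open(f"{n}0.pkl","rb")) for n in("top","side")}
def red(p):
    b,g,r=[c.astype(float) for c in cv2.split(p["img"])]; return np.clip(((r-g)/(r+g+1)-.17)/.3,0,1)
def green(p):
    b,g,r=[c.astype(float) for c in cv2.split(p["img"])]; m=((g>r+8)).astype(np.uint8); return m
V={"top":(P["top"],red(P["top"]),(196,160,222,200)),"side":(P["side"],red(P["side"]),(205,222,240,262))}
for k in (["top"],["side"],["top","side"]):
    for a in (0.3,1.3):
      print("red",k,fit([V[i] for i in k],DIE[1:],(.60,.19,a)))
G={}
for n,r in (("top",(310,165,410,240)),("side",(230,138,300,192))):
    m=green(P[n]); x0,y0,x1,y1=r; z=np.zeros_like(m); z[y0:y1,x0:x1]=m[y0:y1,x0:x1]
    cs,_=cv2.findContours(z,cv2.RETR_EXTERNAL,cv2.CHAIN_APPROX_NONE); c=max(cs,key=cv2.contourArea)
    f=np.zeros_like(m); cv2.fillConvexPoly(f,cv2.convexHull(c),1); print(n,cv2.minAreaRect(c))
    G[n]=(P[n],cv2.GaussianBlur(f.astype(float),(0,0),.5),r); cv2.imwrite(f"pics/g_{n}.png",f[y0:y1,x0:x1]*255)
for k in (["top"],["side"],["top","side"]):
    print("clamp",k,fit([G[i] for i in k],PLATE,(.557,-.256,-.05)))
E
python3 m2.py
```

```text
red ['top'] (array([0.61367044, 0.18016285, 0.38440371]), np.float64(10.061226846297831))
red ['top'] (array([0.61425217, 0.18022742, 0.40280149]), np.float64(9.962587144113769))
red ['side'] (array([0.61215033, 0.17636999, 0.31645223]), np.float64(33.74830966040375))
red ['side'] (array([0.61216801, 0.17621657, 0.31651579]), np.float64(33.80378266298696))
red ['top', 'side'] (array([0.61173328, 0.17849468, 0.37744121]), np.float64(52.7310234935506))
red ['top', 'side'] (array([0.61205111, 0.17866471, 0.38931561]), np.float64(52.922594741611704))
top ((359.8728942871094, 201.37257385253906), (79.7711181640625, 49.32426834106445), 4.159642219543457)
side ((263.39520263671875, 164.78602600097656), (48.83449172973633, 37.00584030151367), 7.594643592834473)
clamp ['top'] (array([ 0.55700283, -0.25487366, -0.08262781]), np.float64(31.16050551973722))
clamp ['side'] (array([ 0.55505818, -0.2583113 , -0.08459423]), np.float64(13.18040153133988))
clamp ['top', 'side'] (array([ 0.55655543, -0.25544205, -0.08121486]), np.float64(62.119532731038795))
```

```bash
python3 -m creep '[{"gripper":-1,"x":0.028,"y":-0.020,"twist":4},{"gripper":-1,"x":0.028,"y":-0.020,"twist":4},{"gripper":-1,"x":0.028,"y":-0.020,"twist":4},{"gripper":-1,"x":0.028,"y":-0.020,"twist":4}]' 40; python3 -c "
from plant import bot;print(bot.observe()['q'])"
```

```text
[ 1.22898636e+00  2.38190914e-01 -1.35153254e-02  1.31917357e+00
 -2.08353572e-05  1.57080974e+00]$[0]: bad value
```

```bash
python3 -m creep '[{"gripper":-1,"x":0.028,"y":-0.020,"z":0,"twist":4},{"gripper":-1,"x":0.028,"y":-0.020,"z":0,"twist":4},{"gripper":-1,"x":0.028,"y":-0.020,"z":0,"twist":4},{"gripper":-1,"x":0.028,"y":-0.020,"z":0,"twist":4}]' 40; python3 -c "
from plant import bot;print(bot.observe()['q'])"
```

```text
time_s: 2.63
ee_pos: [0.2888, 0.4137, 0.2393]
eef_rot: [3.141, 0.0, 1.513]
contact_force: [1.0, 0.5, 0.5]
gripper_width: 0.0853
[ 9.61435122e-01  2.03055510e-01 -5.98737930e-02  1.30780261e+00
 -1.08568856e-04  1.01953035e+00]
```

```bash
python3 -m creep '[{"gripper":-1,"x":0.032,"y":-0.0235,"z":0,"twist":3},{"gripper":-1,"x":0.032,"y":-0.0235,"z":0,"twist":3},{"gripper":-1,"x":0.032,"y":-0.0235,"z":0,"twist":3},{"gripper":-1,"x":0.032,"y":-0.0235,"z":0,"twist":3},{"gripper":-1,"x":0.032,"y":-0.0235,"z":0,"twist":3},{"gripper":-1,"x":0.032,"y":-0.0235,"z":0,"twist":3},{"gripper":-1,"x":0.032,"y":-0.0235,"z":0,"twist":3},{"gripper":-1,"x":0.032,"y":-0.0235,"z":0,"twist":3},{"gripper":-1,"x":0.032,"y":-0.0235,"z":0,"twist":1.4},{"gripper":-1,"x":0.035,"y":-0.0235,"z":0,"twist":0}]'; python3 -m creep '[{"gripper":-1,"x":0,"y":0,"z":-0.03,"twist":0},{"gripper":-1,"x":0,"y":0,"z":-0.03,"twist":0},{"gripper":-1,"x":0,"y":0,"z":-0.03,"twist":0},{"gripper":-1,"x":0,"y":0,"z":-0.02,"twist":0},{"gripper":-1,"x":0,"y":0,"z":0,"twist":0}]'
python3 - <<'E'
from plant import imaging
import cv2,pickle
for n in ("top","side"):
    p=imaging.snapshot(n); pickle.dump(p,open(f"{n}1.pkl","wb"))
    c=p["img"][130:250,150:290] if n=="top" else p["img"][170:300,150:320]
    cv2.imwrite(f"pics/{n}1.png",cv2.resize(c,None,fx=4.5,fy=4.5,interpolation=cv2.INTER_CUBIC))
E
```

```text
time_s: 3.47
ee_pos: [0.6117, 0.1783, 0.2395]
eef_rot: [3.141, -0.0, 1.953]
contact_force: [0.4, 2.3, 0.3]
gripper_width: 0.0858
time_s: 3.88
ee_pos: [0.6081, 0.1789, 0.1245]
eef_rot: [-3.134, -0.001, 1.951]
contact_force: [-0.1, 0.0, -0.9]
gripper_width: 0.0851
```

View pics/side1.png

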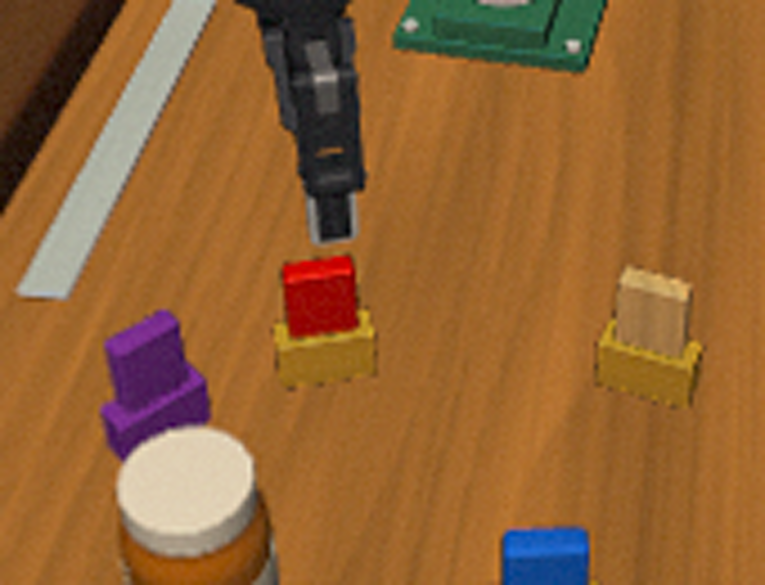

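View pics/top1.png

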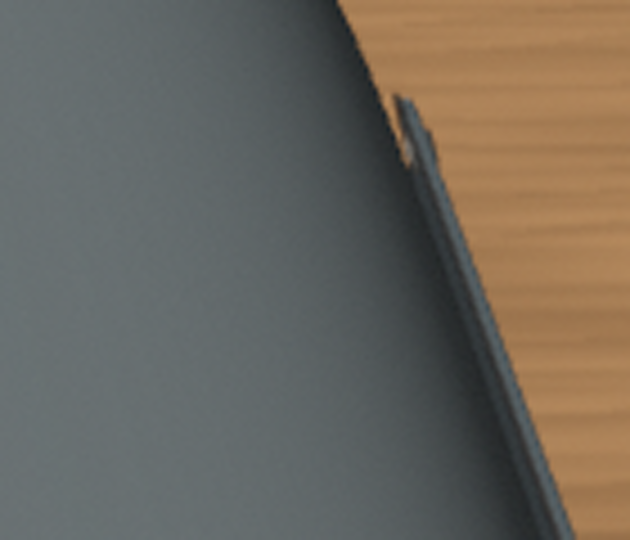

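```bash
python3 -m creep '[{"gripper":-1,"x":0,"y":0,"z":-0.02,"twist":0},{"gripper":-1,"x":0,"y":0,"z":-0.02,"twist":0},{"gripper":-1,"x":0,"y":0,"z":-0.02,"twist":0},{"gripper":-1,"x":0,"y":0,"z":-0.01,"twist":0},{"gripper":-1,"x":0,"y":0,"z":-0.005,"twist":0},{"gripper":-1,"x":0,"y":0,"z":0,"twist":0},{"gripper":-1,"x":0,"y":0,"z":0,"twist":0}]' 
python3 - <<'E'
from plant import imaging
import cv2,pickle
for n in ("side",):
    p=imaging.snapshot(n); pickle.dump(p,open(f"{n}2.pkl","wb"))
    c=p["img"][200:270,180:260]
    cv2.imwrite(f"pics/{n}2.png",cv2.resize(c,None,fx=8,fy=8,interpolation=cv2.INTER_CUBIC))
E
```

```text
time_s: 4.57
ee_pos: [0.6114, 0.1801, 0.0556]
eef_rot: [3.14, 0.0, 1.952]
contact_force: [0.4, -0.6, -0.4]
gripper_width: 0.0853
```

View pics/side2.png

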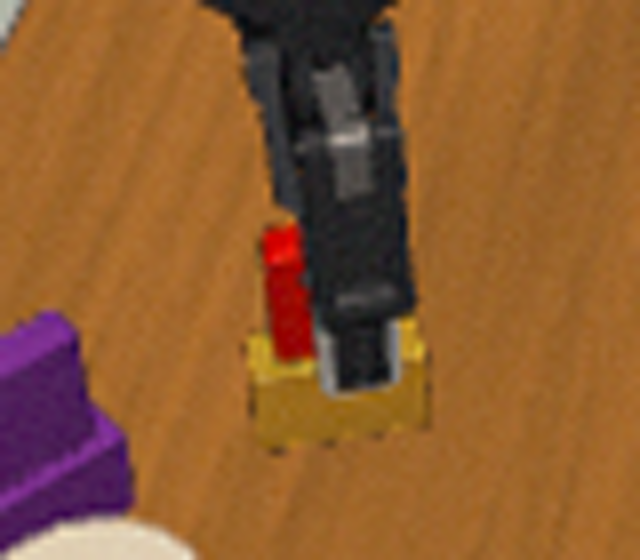

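```bash
python3 - <<'E'
from h import *
p=pickle.load(open("side2.pkl","rb"))
x,y,a=.6114,.1801,1.952
for d in(.043,.05,.057):
    for w in (-.011,.011):
        print(d,w,(proj(p,T(np.array([[d,w,.052]]),x,y,a))-[180,200])*8)
for X in ((.612,.179,.385),(.6117,.1765,.3165)):
  for b in DIE: print(np.round((proj(p,T(b,*X))-[180,200])*8).tolist())
E
```

```text
0.043 -0.011 [[309.51400466 403.68837475]]
0.043 0.011 [[389.72639529 389.71803621]]
0.05 -0.011 [[313.54693884 422.0655638 ]]
0.05 0.011 [[394.29278121 407.90819022]]
0.057 -0.011 [[317.63734494 440.69724354]]
0.057 0.011 [[398.9234243  426.34900818]]
[[412.0, 377.0], [408.0, 304.0], [425.0, 425.0], [420.0, 351.0], [246.0, 406.0], [237.0, 333.0], [255.0, 455.0], [247.0, 382.0]]
[[386.0, 315.0], [378.0, 205.0], [394.0, 348.0], [387.0, 238.0], [263.0, 336.0], [251.0, 226.0], [270.0, 370.0], [258.0, 259.0]]
[[418.0, 375.0], [413.0, 302.0], [426.0, 423.0], [422.0, 350.0], [250.0, 396.0], [242.0, 323.0], [255.0, 445.0], [247.0, 372.0]]
[[391.0, 312.0], [383.0, 202.0], [396.0, 346.0], [388.0, 235.0], [267.0, 327.0], [255.0, 217.0], [271.0, 361.0], [259.0, 251.0]]
```

```bash
python3 -m creep '[{"gripper":-1,"x":0,"y":0,"z":-0.008,"twist":0},{"gripper":1,"x":0,"y":0,"z":0,"twist":0},{"gripper":1,"x":0,"y":0,"z":0,"twist":0},{"gripper":1,"x":0,"y":0,"z":0,"twist":0},{"gripper":1,"x":0,"y":0,"z":0,"twist":0},{"gripper":1,"x":0,"y":0,"z":0,"twist":0},{"gripper":1,"x":0,"y":0,"z":0,"twist":0},{"gripper":1,"x":0,"y":0,"z":0,"twist":0}]' 40
python3 - <<'E'
from plant import imaging
import cv2,pickle
for n in ("side",):
    p=imaging.snapshot(n); pickle.dump(p,open(f"{n}3.pkl","wb"))
    c=p["img"][200:270,180:260]
    cv2.imwrite(f"pics/{n}3.png",cv2.resize(c,None,fx=8,fy=8,interpolation=cv2.INTER_CUBIC))
E
```

```text
time_s: 5.28
ee_pos: [0.6106, 0.1798, 0.0464]
eef_rot: [3.141, 0.0, 1.952]
contact_force: [-0.0, -0.9, -0.0]
gripper_width: 0.0133
```

View pics/side3.png

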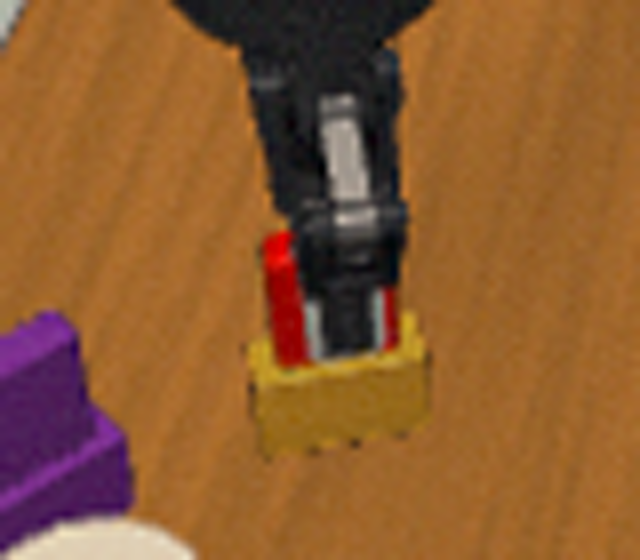

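```bash
python3 -m creep '[{"gripper":1,"x":0,"y":0,"z":0.01,"twist":0},{"gripper":1,"x":0,"y":0,"z":0.02,"twist":0},{"gripper":1,"x":0,"y":0,"z":0.03,"twist":0},{"gripper":1,"x":0,"y":0,"z":0.03,"twist":0},{"gripper":1,"x":0,"y":0,"z":0.02,"twist":0}]' & 
python3 - <<'E'
from h import *
p=pickle.load(open("top0.pkl","rb"))
x0,y0,x1,y1=312,166,408,238; k=8
im=cv2.resize(p["img"][y0:y1,x0:x1],None,fx=k,fy=k,interpolation=cv2.INTER_CUBIC)
C=(.557,-.2549,-.0815)
def poly(pts,col):
    u=((proj(p,T(np.array(pts,float),*C))+.5-[x0,y0])*k).astype(int); cv2.polylines(im,[u],True,col,1)
def rect(a,b,c,d,z,col): poly([[a,c,z],[b,c,z],[b,d,z],[a,d,z]],col)
rect(-.065,.065,-.05,.15,.012,(0,255,255)); rect(-.065,.065,-.05,.15,0,(0,128,255))
rect(-.028,.026,.015,.029,.033,(255,0,0)); rect(-.03,.026,-.03,-.009,.034,(255,0,255)); rect(-.03,.026,-.03,-.016,.034,(0,0,255))
rect(-.037,.037,.063,.147,.03,(0,255,0)); rect(-.02,.02,.093,.107,.086,(255,255,255))
rect(.03,.031,-.01,.01,.034,(255,255,0));rect(.03,.031,-.01,.01,.012,(255,255,0))
cv2.imwrite("pics/ov.png",im)
E
wait
```

```text
time_s: 5.75
ee_pos: [0.6108, 0.18, 0.1595]
eef_rot: [3.14, 0.0, 1.952]
contact_force: [1.6, 0.7, -3.2]
gripper_width: 0.0134
```

View pics/ov.png

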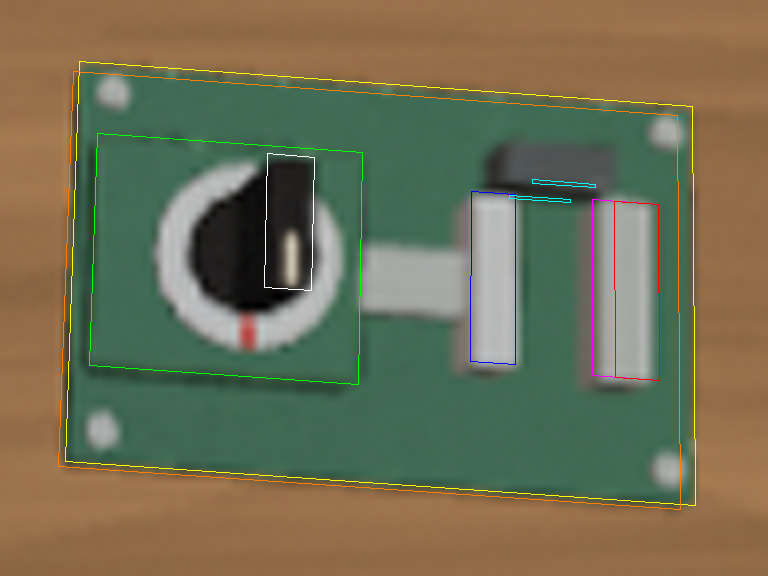

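```bash
python3 - <<'E'
from h import *
p=pickle.load(open("top0.pkl","rb")); g=p["img"].astype(np.float32)
C=(.557,-.2549,-.0815)
ys=np.arange(-.045,.045,.001)
def prof(z,x0,x1):
    acc=0
    for x in np.linspace(x0,x1,25):
        u=proj(p,T(np.c_[np.full_like(ys,x),ys,np.full_like(ys,z)],*C)).astype(np.float32)
        acc=acc+cv2.remap(g,u[:,0].reshape(-1,1),u[:,1].reshape(-1,1),cv2.INTER_LINEAR)[:,0]/25
    return acc
a=prof(.0335,-.02,.02)
for y,v in zip(ys,a): print(round(y*1000),np.round(v).astype(int))
E
```

```text
-45 [ 71 108 145]
-44 [ 71 107 143]
-43 [ 70 105 138]
-42 [ 68 100 120]
-41 [ 67  95 102]
-40 [70 97 88]
-39 [ 77 102  76]
-38 [ 84 106  65]
-37 [ 84 106  65]
-36 [ 84 106  65]
-35 [ 84 107  66]
-34 [ 84 107  66]
-33 [ 84 107  66]
-32 [ 84 107  65]
-31 [ 84 107  65]
-30 [ 91 112  75]
-29 [107 123  95]
-28 [122 134 114]
-27 [141 150 136]
-26 [161 167 159]
-25 [171 175 170]
-24 [168 172 168]
-23 [164 169 165]
-22 [164 168 165]
-21 [164 168 165]
-20 [164 168 165]
-19 [165 169 166]
-18 [166 170 166]
-17 [166 170 167]
-16 [167 171 167]
-15 [165 169 166]
-14 [158 163 161]
-13 [152 157 155]
-12 [136 142 143]
-11 [116 125 129]
-10 [101 110 117]
-9 [ 98 107 113]
-8 [ 95 103 110]
-7 [ 93 102 105]
-6 [ 91 102 100]
-5 [ 90 103  94]
-4 [ 87 104  84]
-3 [ 86 105  75]
-2 [ 84 106  70]
-1 [ 84 106  67]
0 [ 83 106  66]
1 [ 84 107  66]
2 [ 84 107  65]
3 [ 84 107  65]
4 [ 83 106  65]
5 [ 83 106  65]
6 [ 83 106  65]
7 [ 83 106  65]
8 [ 83 106  65]
9 [ 83 107  65]
10 [ 83 107  65]
11 [ 81 104  65]
12 [ 79 101  64]
13 [ 93 112  81]
14 [124 135 117]
15 [156 159 153]
16 [167 170 166]
17 [179 180 178]
18 [185 186 184]
19 [184 186 184]
20 [184 185 184]
21 [184 185 184]
22 [185 185 184]
23 [185 185 184]
24 [185 185 184]
25 [185 185 184]
26 [175 176 176]
27 [163 166 167]
28 [151 155 158]
29 [138 144 148]
30 [125 133 138]
31 [125 132 136]
32 [127 134 136]
33 [129 135 135]
34 [128 136 131]
35 [127 137 127]
36 [126 137 123]
37 [125 137 119]
38 [124 137 117]
39 [124 137 116]
40 [124 137 116]
41 [124 136 116]
42 [123 136 115]
43 [123 136 115]
44 [123 135 115]
```

```bash
python3 -m creep '[{"gripper":1,"x":-0.003,"y":-0.02,"z":0,"twist":-2},{"gripper":1,"x":-0.005,"y":-0.036,"z":0,"twist":-3},{"gripper":1,"x":-0.005,"y":-0.036,"z":0,"twist":-3},{"gripper":1,"x":-0.005,"y":-0.036,"z":0,"twist":-3},{"gripper":1,"x":-0.005,"y":-0.036,"z":0,"twist":-3},{"gripper":1,"x":-0.005,"y":-0.036,"z":0,"twist":-3},{"gripper":1,"x":-0.005,"y":-0.036,"z":0,"twist":-3},{"gripper":1,"x":-0.005,"y":-0.036,"z":0,"twist":-3},{"gripper":1,"x":-0.005,"y":-0.036,"z":0,"twist":-3},{"gripper":1,"x":-0.005,"y":-0.036,"z":0,"twist":-0.5}]'; python3 -m creep '[{"gripper":1,"x":-0.005,"y":-0.036,"z":0,"twist":0},{"gripper":1,"x":-0.0055,"y":-0.034,"z":0,"twist":0},{"gripper":1,"x":-0.006,"y":-0.019,"z":0,"twist":0},{"gripper":1,"x":0,"y":0,"z":0,"twist":0},{"gripper":1,"x":0,"y":0,"z":0,"twist":0},{"gripper":1,"x":0,"y":0,"z":0,"twist":0}]'
python3 - <<'E'
from plant import imaging
import cv2,pickle
for n in ("top","side"):
    p=imaging.snapshot(n); pickle.dump(p,open(f"{n}4.pkl","wb"))
    c=p["img"][150:260,290:430] if n=="top" else p["img"][90:200,200:330]
    cv2.imwrite(f"pics/{n}4.png",cv2.resize(c,None,fx=5,fy=5,interpolation=cv2.INTER_CUBIC))
E
```

```text
time_s: 6.58
ee_pos: [0.5618, -0.1657, 0.1568]
eef_rot: [-3.141, -0.0, 1.486]
contact_force: [0.7, 0.5, -2.9]
gripper_width: 0.0134
time_s: 7.08
ee_pos: [0.5459, -0.2527, 0.1565]
eef_rot: [-3.141, -0.0, 1.489]
contact_force: [0.8, -0.7, -2.8]
gripper_width: 0.0137
```

View pics/side4.png

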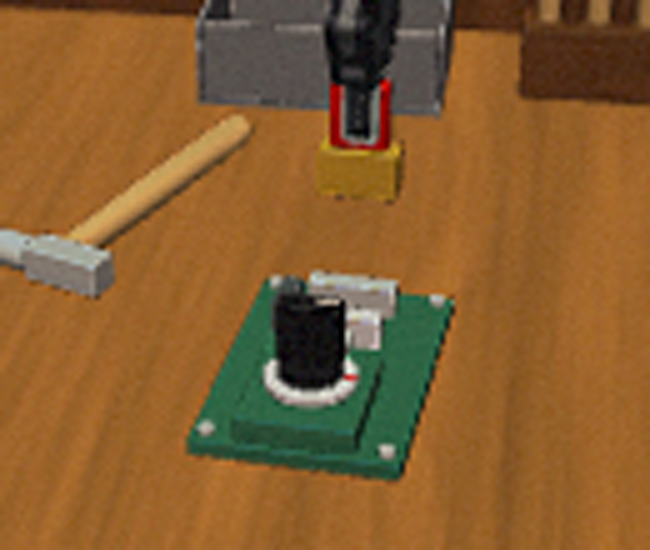

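View pics/top4.png

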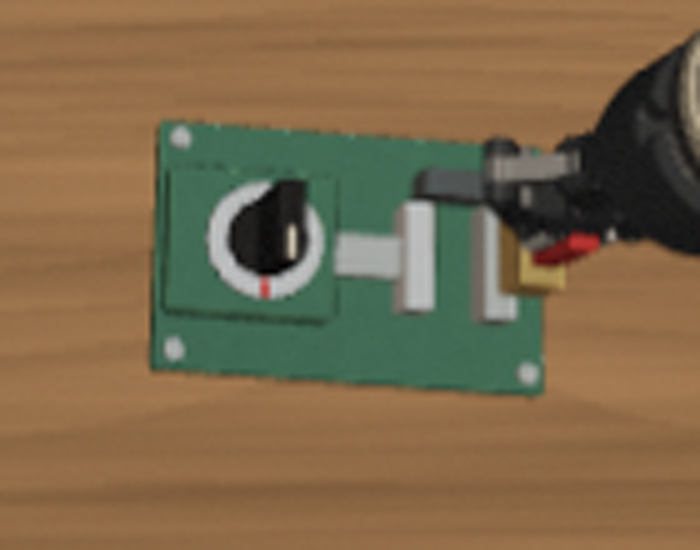

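```bash
python3 -m creep '[{"gripper":1,"x":0.002,"y":0,"z":-0.02,"twist":0},{"gripper":1,"x":0,"y":0,"z":-0.02,"twist":0},{"gripper":1,"x":0,"y":0,"z":-0.017,"twist":0},{"gripper":1,"x":0,"y":0,"z":-0.008,"twist":0},{"gripper":1,"x":0,"y":0,"z":0,"twist":0},{"gripper":1,"x":0,"y":0,"z":0,"twist":0}]'
cat > look.py <<'E'
import sys
from plant import imaging,bot
from h import *
tag=sys.argv[1]
s=bot.observe(); e=s["ee_pos"]; yaw=s["eef_rot"][2]-np.pi/2
off=float(sys.argv[2]) if len(sys.argv)>2 else .003
c,sn=np.cos(yaw),np.sin(yaw)
dz=e[2]-.0464
pose=(e[0]+off*c,e[1]+off*sn,yaw,dz); print("die pred",np.round(pose,4))
for n in ("top","side"):
    p=imaging.snapshot(n); pickle.dump(p,open(f"{n}{tag}.pkl","wb"))
    r=(335,160,415,230) if n=="top" else (225,120,305,190); k=8
    im=cv2.resize(p["img"][r[1]:r[3],r[0]:r[2]],None,fx=k,fy=k,interpolation=cv2.INTER_CUBIC)
    cv2.imwrite(f"pics/{n}{tag}raw.png",im)
    for b,col in zip(DIE,((0,255,255),(255,255,255))):
        u=((proj(p,T(b,*pose))+.5-[r[0],r[1]])*k).astype(int)
        for i in range(8):
            for j in range(i):
                if bin(i^j).count("1")==1: cv2.line(im,tuple(map(int,u[i])),tuple(map(int,u[j])),col,1)
    cv2.imwrite(f"pics/{n}{tag}.png",im)
E
python3 look.py 5
```

```text
time_s: 7.68
ee_pos: [0.5483, -0.2525, 0.0916]
eef_rot: [-3.141, -0.0, 1.49]
contact_force: [1.1, -0.4, -3.4]
gripper_width: 0.0132
die pred [ 0.5513 -0.2527 -0.0807  0.0452]
```

View pics/top5.png

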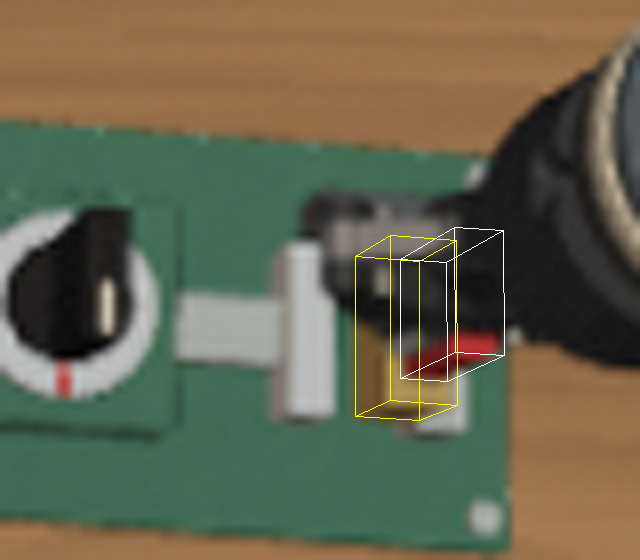

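View pics/side5.png

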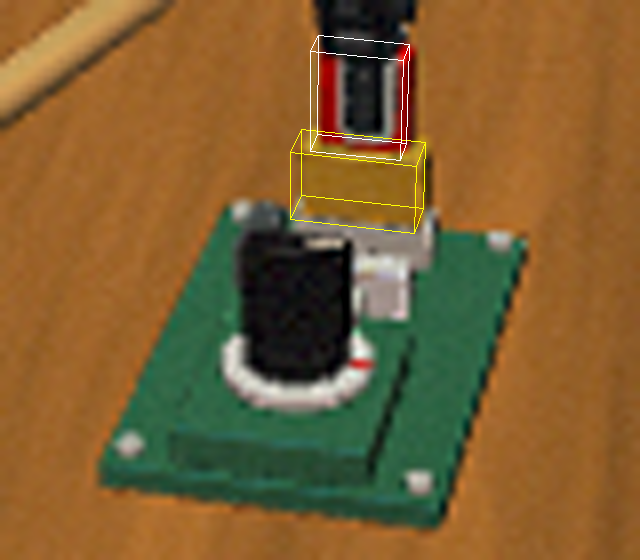

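```bash
python3 - <<'E'
import cv2,pickle
p=pickle.load(open("top5.pkl","rb")); c=p["img"][186:218,365:397]
cv2.imwrite("pics/t5z.png",cv2.resize(c,None,fx=18,fy=18,interpolation=cv2.INTER_NEAREST))
E
```

```text
(no output)
```

View pics/t5z.png

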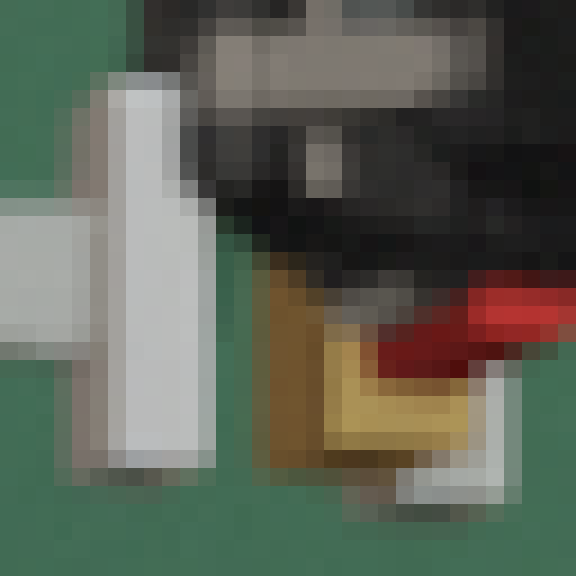

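```bash
python3 -m creep '[{"gripper":1,"x":0,"y":-0.0005,"z":-0.006,"twist":0},{"gripper":1,"x":0,"y":0,"z":-0.006,"twist":0},{"gripper":1,"x":0,"y":0,"z":-0.004,"twist":0},{"gripper":1,"x":0,"y":0,"z":0,"twist":0},{"gripper":1,"x":0,"y":0,"z":0,"twist":0}]';python3 -m creep '[{"gripper":1,"x":0,"y":0,"z":-0.004,"twist":0},{"gripper":1,"x":0,"y":0,"z":-0.004,"twist":0},{"gripper":1,"x":0,"y":0,"z":-0.003,"twist":0},{"gripper":1,"x":0,"y":0,"z":0,"twist":0},{"gripper":1,"x":0,"y":0,"z":0,"twist":0}]'; python3 look.py 6; python3 - <<'E'
import cv2,pickle
p=pickle.load(open("top6.pkl","rb")); c=p["img"][186:218,365:397]
cv2.imwrite("pics/t6z.png",cv2.resize(c,None,fx=18,fy=18,interpolation=cv2.INTER_NEAREST))
E
```

```text
time_s: 8.2
ee_pos: [0.5477, -0.2536, 0.0749]
eef_rot: [-3.141, -0.0, 1.489]
contact_force: [-0.2, -0.1, -3.0]
gripper_width: 0.0134
time_s: 8.62
ee_pos: [0.5479, -0.2535, 0.064]
eef_rot: [-3.141, -0.0, 1.489]
contact_force: [-0.2, -0.8, -3.4]
gripper_width: 0.0134
die pred [ 0.5509 -0.2538 -0.0817  0.0176]
```

View pics/t6z.png

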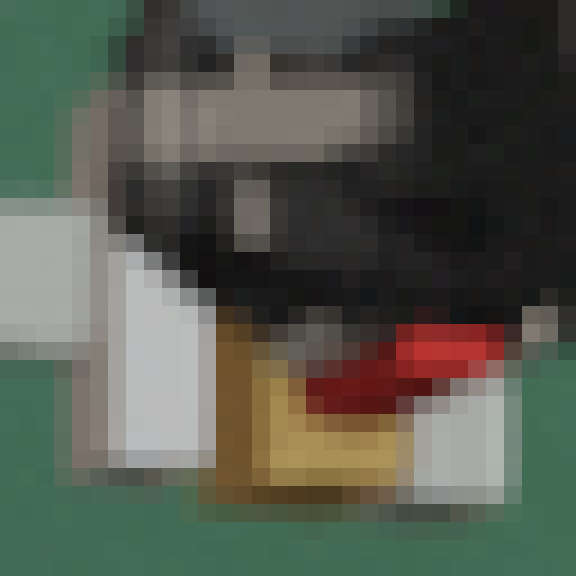

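View pics/side6.png

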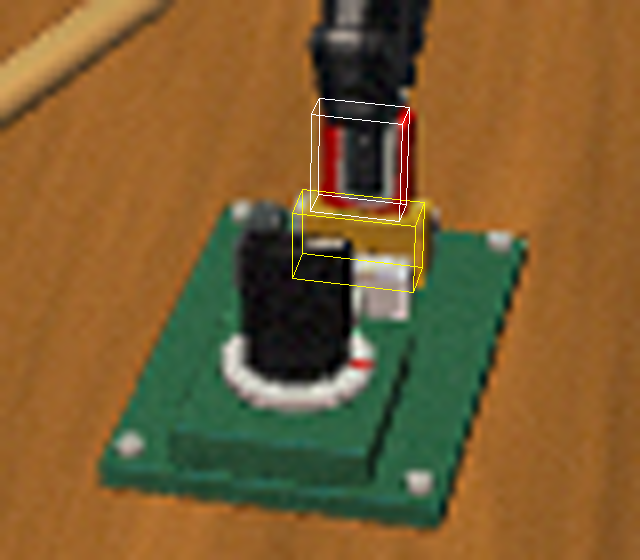

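```bash
python3 - <<'E'
from h import *
p=pickle.load(open("top6.pkl","rb"))
def cl(u,v,z):
    w=ray(p,(u-.5,v-.5),z); d=w[:2]-[.557,-.2557]; a=-.0815
    return np.round(1000*np.array([np.cos(a)*d[0]+np.sin(a)*d[1],-np.sin(a)*d[0]+np.cos(a)*d[1]]),1)
print("die L",cl(379.55,209,.0476),"R",cl(387.4,209,.0476),"end",cl(384,213,.0476),"end low",cl(381,214,.0176))
print("jaw R",cl(365+213/18,208,.033),"back L",cl(387.9,200,.034))
E
```

```text
die L [-23.8  13. ] R [-22.4  -6.4] end [-32.9   2. ] end low [-30.6  -1.2]
jaw R [-19.   14.7] back L [  3.1 -12.8]
```

```bash
python3 -m creep '[{"gripper":1,"x":0,"y":-0.0012,"z":0,"twist":0},{"gripper":1,"x":0,"y":0,"z":-0.002,"twist":0},{"gripper":1,"x":0,"y":0,"z":-0.002,"twist":0},{"gripper":1,"x":0,"y":0,"z":0,"twist":0},{"gripper":1,"x":0,"y":0,"z":0,"twist":0}]';python3 -m creep '[{"gripper":1,"x":0,"y":0,"z":-0.001,"twist":0},{"gripper":1,"x":0,"y":0,"z":0,"twist":0},{"gripper":1,"x":0,"y":0,"z":0,"twist":0}]';
```

```text
time_s: 9.13
ee_pos: [0.5479, -0.2548, 0.0601]
eef_rot: [-3.141, -0.0, 1.489]
contact_force: [0.1, -0.4, -2.7]
gripper_width: 0.0134
time_s: 9.38
ee_pos: [0.548, -0.2548, 0.0592]
eef_rot: [-3.141, 0.0, 1.489]
contact_force: [1.0, 0.4, -1.8]
gripper_width: 0.0135
```

```bash
python3 -m creep '[{"gripper":1,"x":0,"y":0,"z":-0.0007,"twist":0},{"gripper":1,"x":0,"y":0,"z":0,"twist":0},{"gripper":1,"x":0,"y":0,"z":0,"twist":0}]';python3 -m creep '[{"gripper":1,"x":0,"y":0,"z":-0.0007,"twist":0},{"gripper":1,"x":0,"y":0,"z":0,"twist":0},{"gripper":1,"x":0,"y":0,"z":0,"twist":0}]'; python3 -m creep '[{"gripper":1,"x":0,"y":0,"z":0,"twist":0}]'
```

```text
time_s: 9.63
ee_pos: [0.548, -0.2548, 0.0586]
eef_rot: [-3.142, 0.0, 1.489]
contact_force: [-0.1, 0.2, -2.7]
gripper_width: 0.0134
time_s: 9.88
ee_pos: [0.5481, -0.2549, 0.0584]
eef_rot: [3.141, 0.0, 1.489]
contact_force: [-2.8, -0.1, 3.2]
gripper_width: 0.0136
time_s: 9.97
ee_pos: [0.5481, -0.2549, 0.0584]
eef_rot: [3.141, 0.0, 1.489]
contact_force: [-2.2, 1.4, 5.6]
gripper_width: 0.0137
```

```bash
python3 -m creep '[{"gripper":1,"x":0,"y":0,"z":0.0006,"twist":0},{"gripper":1,"x":0.003,"y":-0.0002,"z":0,"twist":0},{"gripper":1,"x":0.003,"y":-0.0002,"z":0,"twist":0},{"gripper":1,"x":0.002,"y":-0.0002,"z":0,"twist":0},{"gripper":1,"x":0,"y":0,"z":0,"twist":0},{"gripper":1,"x":0,"y":0,"z":0,"twist":0}]';python3 -m creep '[{"gripper":1,"x":0.001,"y":-0.0001,"z":0,"twist":0},{"gripper":1,"x":0,"y":0,"z":0,"twist":0},{"gripper":1,"x":0,"y":0,"z":0,"twist":0}]'
```

```text
time_s: 10.47
ee_pos: [0.5566, -0.2555, 0.0584]
eef_rot: [3.141, 0.0, 1.489]
contact_force: [-0.1, 0.5, -1.4]
gripper_width: 0.0137
time_s: 10.72
ee_pos: [0.557, -0.2556, 0.0584]
eef_rot: [-3.142, 0.0, 1.489]
contact_force: [-0.7, -0.0, -0.4]
gripper_width: 0.0138
```

```bash
for i in 1 2; do python3 -m creep '[{"gripper":1,"x":0.001,"y":-0.0001,"z":0,"twist":0},{"gripper":1,"x":0,"y":0,"z":0,"twist":0},{"gripper":1,"x":0,"y":0,"z":0,"twist":0}]'; done
```

```text
time_s: 10.97
ee_pos: [0.5581, -0.2556, 0.0584]
eef_rot: [-3.142, -0.0, 1.489]
contact_force: [-2.0, -0.1, 0.0]
gripper_width: 0.0139
time_s: 11.22
ee_pos: [0.5592, -0.2557, 0.0584]
eef_rot: [3.141, 0.0, 1.489]
contact_force: [-0.9, -0.5, -2.0]
gripper_width: 0.0132
```

```bash
for i in 1 2; do python3 -m creep '[{"gripper":1,"x":0.001,"y":-0.0001,"z":0,"twist":0},{"gripper":1,"x":0,"y":0,"z":0,"twist":0},{"gripper":1,"x":0,"y":0,"z":0,"twist":0}]'; done
```

```text
time_s: 11.47
ee_pos: [0.5599, -0.2558, 0.0584]
eef_rot: [-3.141, 0.0, 1.489]
contact_force: [-1.7, 0.3, -0.4]
gripper_width: 0.0131
time_s: 11.72
ee_pos: [0.56, -0.2558, 0.0585]
eef_rot: [-3.14, 0.0, 1.489]
contact_force: [-5.7, -0.2, 3.9]
gripper_width: 0.0141
```

```bash
python3 -m creep '[{"gripper":1,"x":0.0003,"y":0,"z":0,"twist":0},{"gripper":1,"x":0,"y":0,"z":-0.0004,"twist":0}]'; python3 look.py 7 .002; python3 - <<'E'
import cv2,pickle
p=pickle.load(open("top7.pkl","rb")); c=p["img"][180:218,362:400]
cv2.imwrite("pics/t7z.png",cv2.resize(c,None,fx=15,fy=15,interpolation=cv2.INTER_NEAREST))
E
```

```text
time_s: 11.88
ee_pos: [0.56, -0.2558, 0.0584]
eef_rot: [-3.139, 0.0, 1.489]
contact_force: [-10.2, 0.9, 10.9]
gripper_width: 0.0136
die pred [ 0.562  -0.2559 -0.0821  0.012 ]
```

View pics/t7z.png

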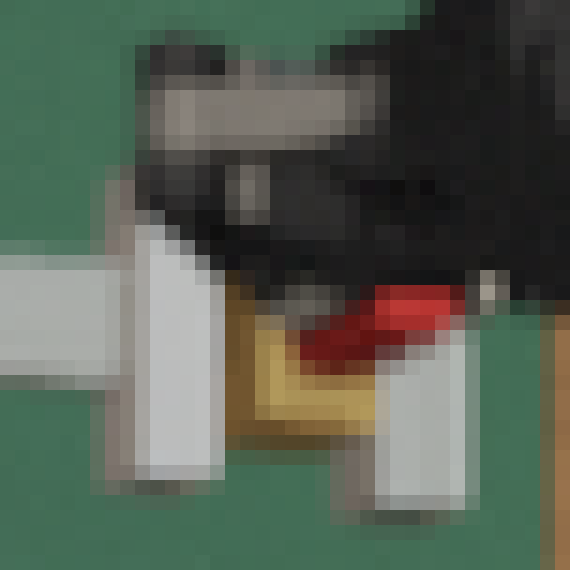

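View pics/side7raw.png

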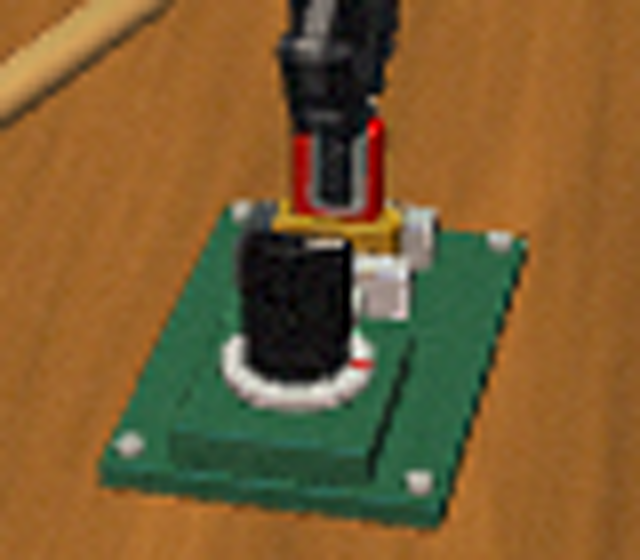

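```bash
python3 -m creep '[{"gripper":0.3,"x":0,"y":0,"z":0,"twist":0},{"gripper":0,"x":0,"y":0,"z":0,"twist":0},{"gripper":0,"x":0,"y":0,"z":0,"twist":0},{"gripper":0,"x":0,"y":0,"z":0,"twist":0},{"gripper":0,"x":0,"y":0,"z":0.01,"twist":0},{"gripper":0,"x":0,"y":0,"z":0.03,"twist":0},{"gripper":0,"x":0,"y":0,"z":0.03,"twist":0},{"gripper":0,"x":0,"y":0,"z":0.03,"twist":0}]'; 
```

```text
time_s: 12.65
ee_pos: [0.5612, -0.2558, 0.1598]
eef_rot: [-3.141, -0.0, 1.489]
contact_force: [1.3, 0.6, -0.2]
gripper_width: 0.0426
```

```bash
python3 -m creep '[{"gripper":0,"x":0,"y":0.03,"z":0.02,"twist":0},{"gripper":0,"x":0,"y":0.04,"z":0.02,"twist":0},{"gripper":0,"x":0,"y":0.04,"z":0.02,"twist":0},{"gripper":0,"x":0,"y":0.04,"z":0,"twist":0},{"gripper":0,"x":0,"y":0.04,"z":0,"twist":0},{"gripper":0,"x":0,"y":0.04,"z":0,"twist":0},{"gripper":0,"x":0,"y":0.04,"z":0,"twist":0},{"gripper":0,"x":0,"y":0,"z":0,"twist":0}]'; cat > look2.py <<'E'
import sys
from plant import imaging
from h import *
tag=sys.argv[1]
for n in ("top","side"):
    p=imaging.snapshot(n); pickle.dump(p,open(f"{n}{tag}.pkl","wb"))
    r=(312,166,408,238) if n=="top" else (225,120,315,190); k=8
    im=cv2.resize(p["img"][r[1]:r[3],r[0]:r[2]],None,fx=k,fy=k,interpolation=cv2.INTER_CUBIC)
    cv2.imwrite(f"pics/{n}{tag}.png",im)
E
python3 look2.py 8
```

```text
time_s: 13.32
ee_pos: [0.5612, 0.0147, 0.2164]
eef_rot: [3.141, -0.002, 1.494]
contact_force: [-0.2, -0.0, -0.7]
gripper_width: 0.0427
```

View pics/top8.png

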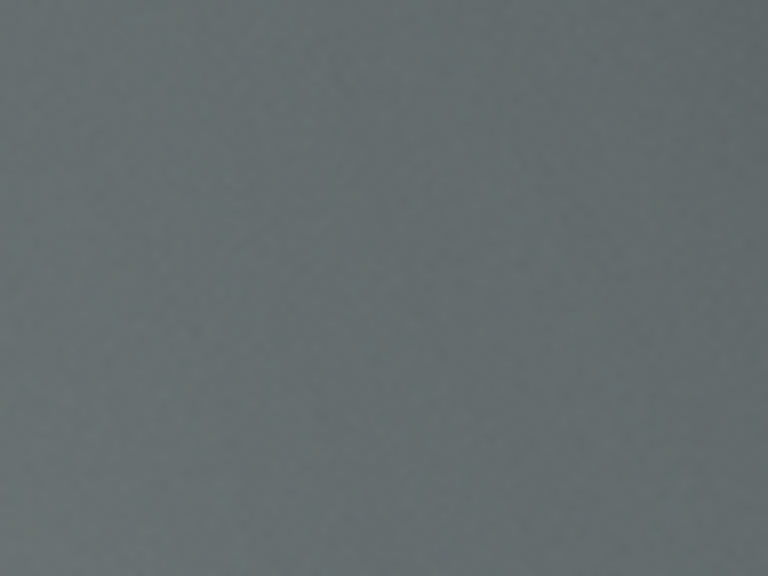

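View pics/side8.png

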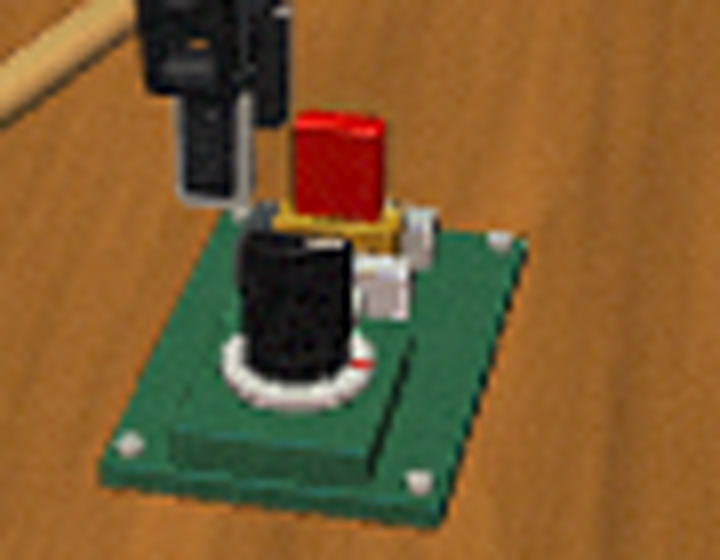

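```bash
python3 -m creep '[{"gripper":-0.3,"x":0.004,"y":-0.03,"z":0,"twist":0},{"gripper":-0.3,"x":0,"y":-0.04,"z":0,"twist":0},{"gripper":-0.3,"x":0,"y":-0.04,"z":0,"twist":0},{"gripper":-0.3,"x":0,"y":-0.036,"z":-0.02,"twist":0},{"gripper":-0.3,"x":0,"y":-0.024,"z":-0.03,"twist":0},{"gripper":-0.3,"x":0,"y":0,"z":-0.03,"twist":0},{"gripper":-0.3,"x":0,"y":0,"z":0,"twist":0},{"gripper":-0.3,"x":0,"y":0,"z":0,"twist":0}]';python3 look2.py 9
```

```text
time_s: 14.08
ee_pos: [0.564, -0.1624, 0.1348]
eef_rot: [-3.139, -0.001, 1.487]
contact_force: [1.1, 0.1, -0.2]
gripper_width: 0.0556
```

View pics/top9.png

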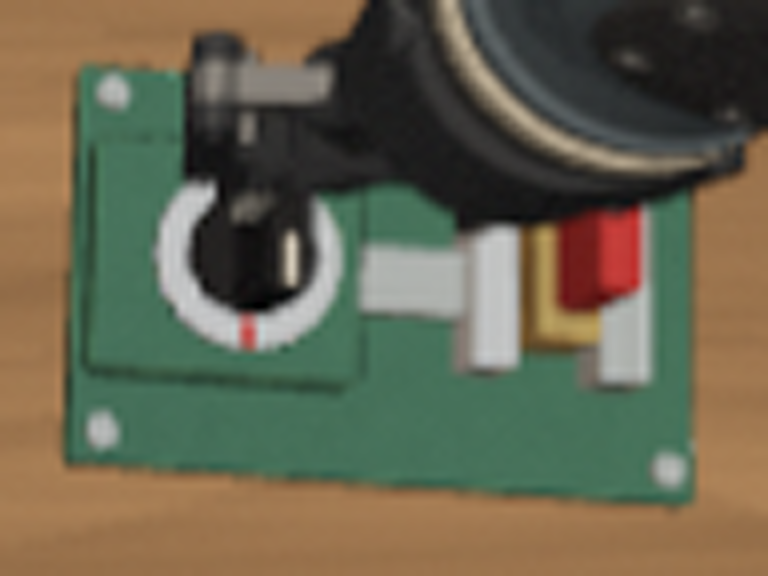

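View pics/side9.png

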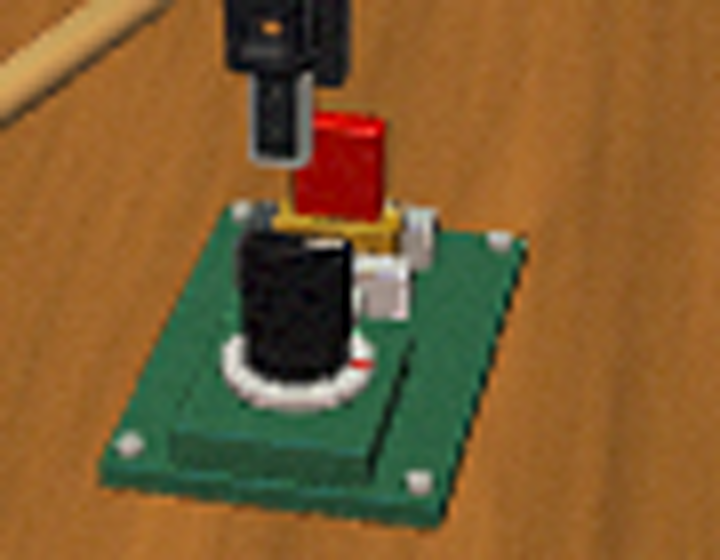

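```bash
python3 -m creep '[{"gripper":-0.3,"x":0,"y":0,"z":0,"twist":0},{"gripper":-0.3,"x":0,"y":0,"z":0,"twist":0}]'; python3 - <<'E'
from h import *
for t in "09":
    p=pickle.load(open(f"top{t}.pkl","rb")); c=p["img"][176:214,328:360]
    cv2.imwrite(f"pics/k{t}.png",cv2.resize(c,None,fx=15,fy=15,interpolation=cv2.INTER_NEAREST))
for C in((.557,-.2549,-.0815),(.557,-.2557,-.0815)):
  print((proj(p,T(np.array([[-.02,.107,.086],[-.02,.093,.086],[0,.1,.03],[-.029,.1,.042]]),*C))+.5-[328,176])*15)
E
```

```text
time_s: 14.35
ee_pos: [0.5664, -0.1611, 0.1373]
eef_rot: [3.139, 0.001, 1.49]
contact_force: [0.4, -0.9, 0.2]
gripper_width: 0.0553
[[255.5239817  388.45250153]
 [344.91825027 394.76900484]
 [215.43068183 335.38723884]
 [229.23225028 495.01919163]]
[[260.62677408 388.40143587]
 [350.01415612 394.71763551]
 [220.1940573  335.34131458]
 [234.09114506 494.9671341 ]]
```

View pics/k0.png

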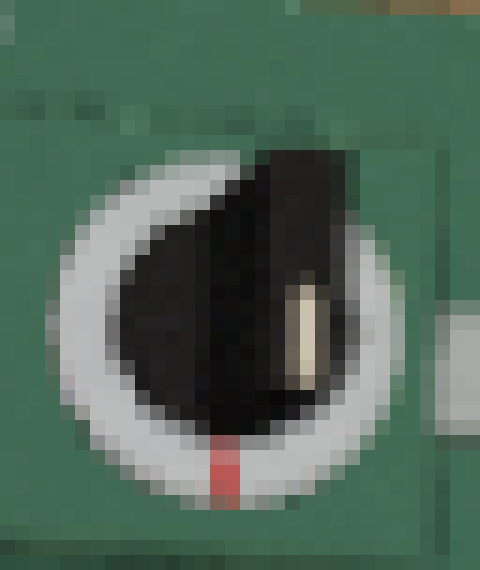

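```bash
python3 -m creep '[{"gripper":-0.3,"x":-0.001,"y":0.005,"z":-0.01,"twist":0},{"gripper":-0.3,"x":0,"y":0,"z":-0.015,"twist":0},{"gripper":-0.3,"x":0,"y":0,"z":-0.005,"twist":0},{"gripper":-0.3,"x":0,"y":0,"z":0,"twist":0},{"gripper":-0.3,"x":0,"y":0,"z":0,"twist":0}]'
```

```text
time_s: 14.77
ee_pos: [0.5646, -0.1562, 0.106]
eef_rot: [3.141, 0.0, 1.49]
contact_force: [0.1, -0.4, 0.6]
gripper_width: 0.0555
```

```bash
python3 -m creep '[{"gripper":-0.3,"x":0.0003,"y":0,"z":-0.012,"twist":0},{"gripper":-0.3,"x":0,"y":0,"z":-0.015,"twist":0},{"gripper":-0.3,"x":0,"y":0,"z":-0.013,"twist":0},{"gripper":-0.3,"x":0,"y":0,"z":-0.005,"twist":0},{"gripper":-0.3,"x":0,"y":0,"z":0,"twist":0},{"gripper":-0.3,"x":0,"y":0,"z":0,"twist":0}]';python3 look2.py 10
```

```text
time_s: 15.27
ee_pos: [0.565, -0.1565, 0.0611]
eef_rot: [3.141, 0.0, 1.489]
contact_force: [-0.2, 0.6, 1.0]
gripper_width: 0.0557
```

View pics/side10.png

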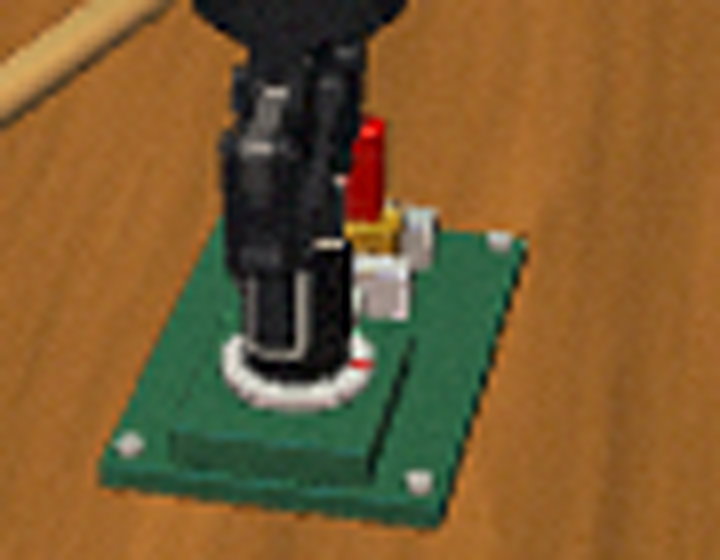

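View pics/top10.png

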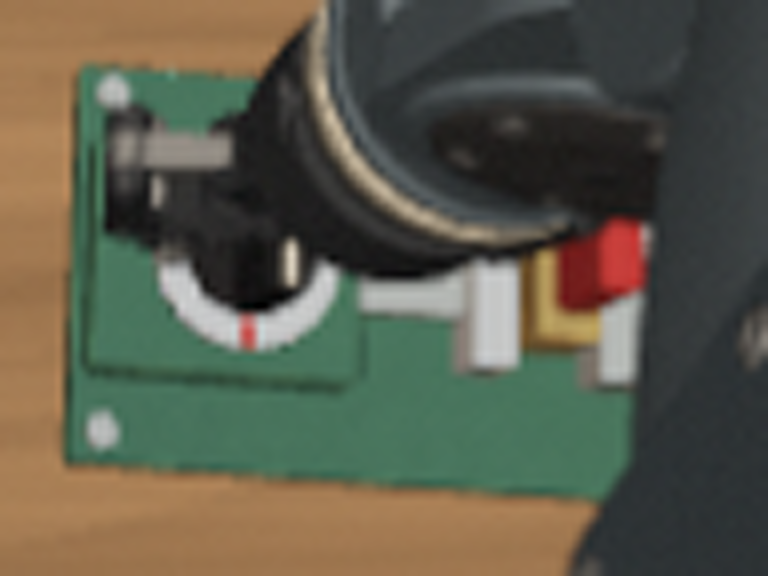

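```bash
cat > tq.py <<'E'
from plant import bot
s=bot.observe(); print("tz",[round(float(v),3) for v in s["wrist_torque"]],"F",[round(float(v),1) for v in s["contact_force"]],"yaw",round(float(s["eef_rot"][2]),4),"w",round(s["gripper_width"],4),"tau6",round(float(s["joint_efforts"][5]),3),"q6",round(float(s["q"][5]),3))
E
python3 tq.py; python3 -m creep '[{"gripper":0.3,"x":0,"y":0,"z":0,"twist":0},{"gripper":1,"x":0,"y":0,"z":0,"twist":0},{"gripper":1,"x":0,"y":0,"z":0,"twist":0},{"gripper":1,"x":0,"y":0,"z":0,"twist":0},{"gripper":1,"x":0,"y":0,"z":0,"twist":0},{"gripper":1,"x":0,"y":0,"z":0,"twist":0},{"gripper":1,"x":0,"y":0,"z":0,"twist":0}]' 80; python3 tq.py
```

```text
tz [-0.038, 0.009, -0.029] F [0.4, 0.1, 0.2] yaw 1.4891 w 0.0557 tau6 -0.0 q6 -0.188
time_s: 15.95
ee_pos: [0.5648, -0.1567, 0.0609]
eef_rot: [3.141, 0.001, 1.489]
contact_force: [-1.9, -1.7, 5.5]
gripper_width: 0.0127
tz [-0.247, 0.316, -0.075] F [-1.9, -1.7, 5.5] yaw 1.4889 w 0.0127 tau6 -0.057 q6 -0.188
```

```bash
R='x'; python3 -m creep '[{"gripper":1,"x":0,"y":0,"z":0,"twist":-1.5},{"gripper":1,"x":0,"y":0,"z":0,"twist":-1.5},{"gripper":1,"x":0,"y":0,"z":0,"twist":-1.5},{"gripper":1,"x":0,"y":0,"z":0,"twist":-1.5},{"gripper":1,"x":0,"y":0,"z":0,"twist":-1.5},{"gripper":1,"x":0,"y":0,"z":0,"twist":-1.5},{"gripper":1,"x":0,"y":0,"z":0,"twist":-1.5},{"gripper":1,"x":0,"y":0,"z":0,"twist":-1.5}]'; python3 tq.py; python3 look2.py 11
```

```text
time_s: 16.62
ee_pos: [0.5649, -0.1566, 0.0609]
eef_rot: [3.141, 0.0, 1.279]
contact_force: [-1.0, -1.8, 5.8]
gripper_width: 0.0134
tz [-0.308, 0.249, 0.304] F [-1.0, -1.8, 5.8] yaw 1.2787 w 0.0134 tau6 -0.196 q6 0.022
```

View pics/top11.png

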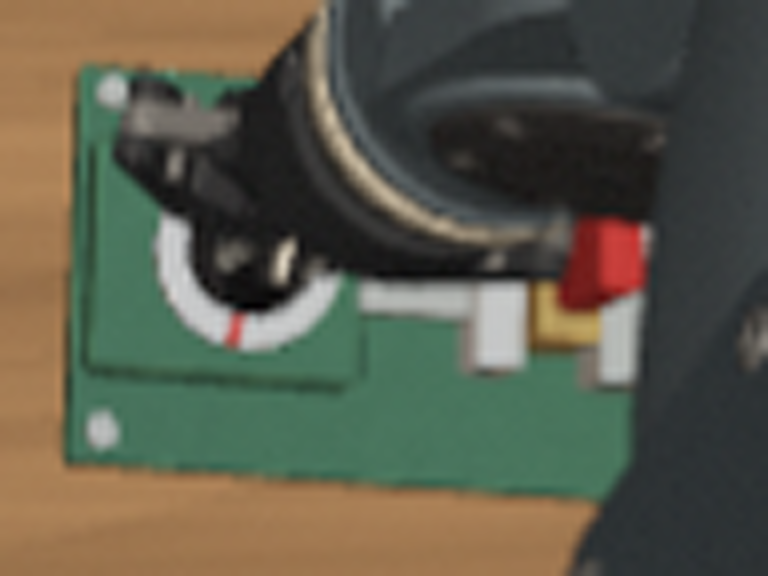

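```bash
for k in 1 2; do python3 -m creep '[{"gripper":1,"x":0,"y":0,"z":0,"twist":-1.2},{"gripper":1,"x":0,"y":0,"z":0,"twist":-1.2},{"gripper":1,"x":0,"y":0,"z":0,"twist":-1.2},{"gripper":1,"x":0,"y":0,"z":0,"twist":-1.2},{"gripper":1,"x":0,"y":0,"z":0,"twist":-1.2}]'|grep time; python3 tq.py; done
```

```text
time_s: 17.13
tz [-0.23, 0.285, 0.35] F [-0.3, -1.0, 6.6] yaw 1.1743 w 0.0126 tau6 -0.093 q6 0.126
time_s: 17.55
tz [-0.267, 0.215, 0.344] F [-1.1, -0.3, 6.4] yaw 1.0695 w 0.0131 tau6 -0.079 q6 0.231
```

```bash
for k in 1 2 3; do python3 -m creep '[{"gripper":1,"x":0,"y":0,"z":0,"twist":-1},{"gripper":1,"x":0,"y":0,"z":0,"twist":-1},{"gripper":1,"x":0,"y":0,"z":0,"twist":0}]'|grep time; python3 tq.py; done
```

```text
time_s: 17.8
tz [-0.174, 0.27, 0.141] F [-2.3, -1.3, 5.9] yaw 1.0345 w 0.013 tau6 0.483 q6 0.266
time_s: 18.05
tz [-0.196, 0.282, 0.187] F [-1.0, -1.6, 5.8] yaw 0.9996 w 0.0128 tau6 0.48 q6 0.301
time_s: 18.3
tz [-0.201, 0.292, 0.145] F [-0.8, -1.6, 5.6] yaw 0.9647 w 0.0129 tau6 0.48 q6 0.336
```

```bash
python3 look2.py 12
```

```text
(no output)
```

View pics/top12.png

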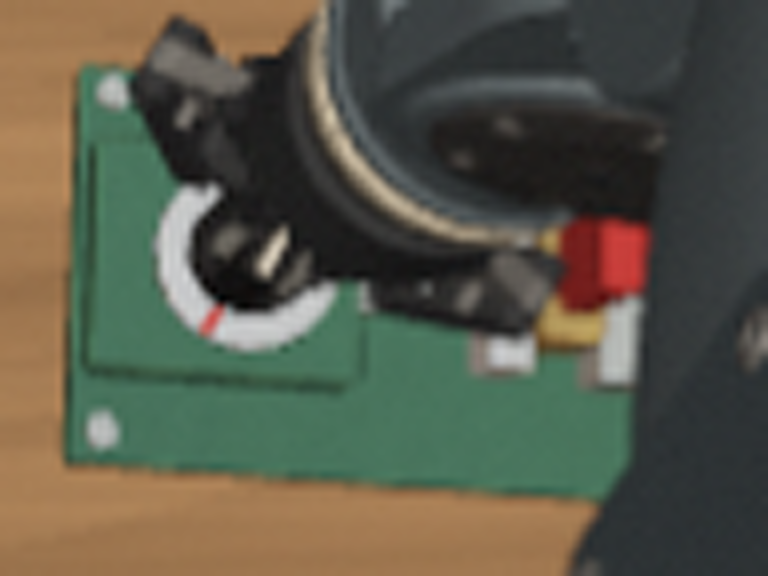

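View pics/side12.png

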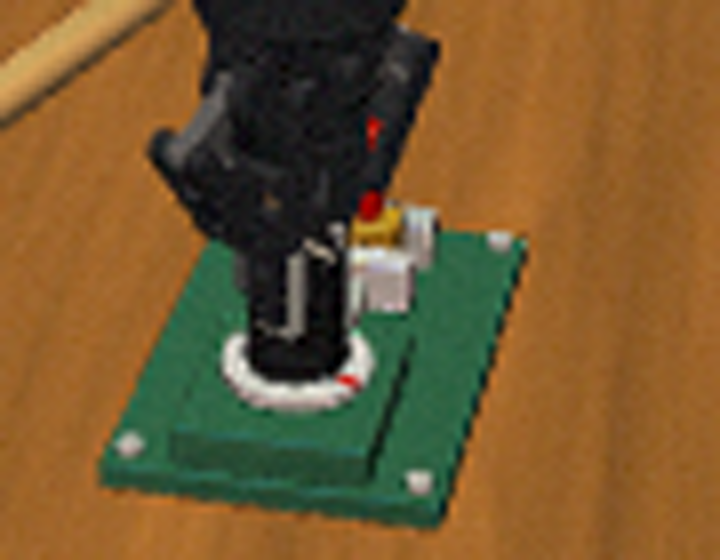

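```bash
for k in 1 2 3; do python3 -m creep '[{"gripper":1,"x":0,"y":0,"z":0,"twist":-1},{"gripper":1,"x":0,"y":0,"z":0,"twist":-1}]'|grep time; python3 tq.py; done
```

```text
time_s: 18.57
tz [-0.202, 0.268, 0.433] F [-1.4, -0.5, 5.2] yaw 0.9302 w 0.0133 tau6 -0.059 q6 0.37
time_s: 18.73
tz [-0.208, 0.236, 0.383] F [-1.7, -0.9, 5.6] yaw 0.8953 w 0.013 tau6 0.036 q6 0.405
time_s: 18.9
tz [-0.235, 0.251, 0.429] F [-1.6, -0.8, 6.3] yaw 0.8605 w 0.0131 tau6 0.091 q6 0.44
```

```bash
for k in 1 2 3 4; do python3 -m creep '[{"gripper":1,"x":0,"y":0,"z":0,"twist":-1}]'|grep time; python3 tq.py; done
```

```text
time_s: 18.98
tz [-0.19, 0.308, 0.462] F [-0.4, -1.6, 4.8] yaw 0.843 w 0.013 tau6 0.1 q6 0.458
time_s: 19.07
tz [-0.239, 0.173, 0.468] F [-1.3, -0.8, 6.0] yaw 0.8256 w 0.0128 tau6 0.09 q6 0.475
time_s: 19.15
tz [-0.185, 0.197, 0.402] F [-1.6, -0.7, 5.2] yaw 0.8081 w 0.0132 tau6 0.061 q6 0.493
time_s: 19.23
tz [-0.228, 0.206, 0.399] F [-0.6, -0.9, 5.4] yaw 0.7906 w 0.0135 tau6 0.017 q6 0.51
```

```bash
python3 look2.py 13
```

```text
(no output)
```

View pics/top13.png

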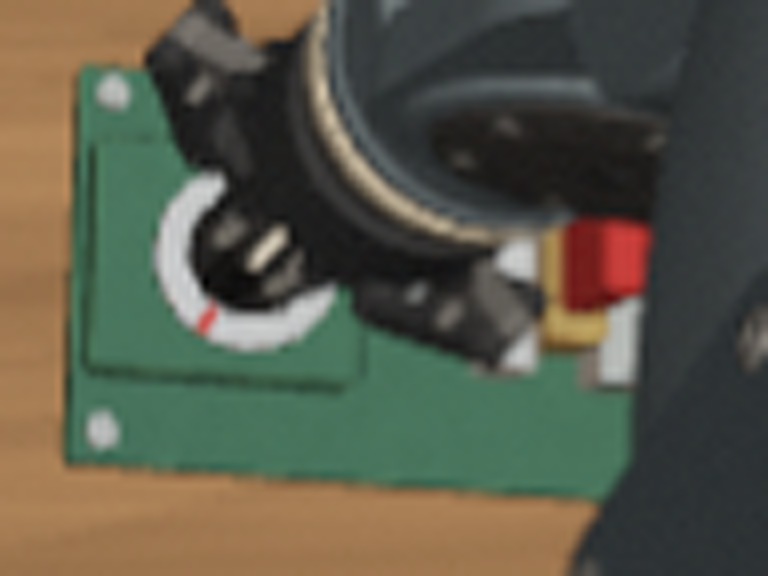

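```bash
for k in 1 2 3 4; do python3 -m creep '[{"gripper":1,"x":0,"y":0,"z":0,"twist":-1}]'|grep time; python3 tq.py; done
```

```text
time_s: 19.42
tz [-0.196, 0.248, 0.386] F [-1.4, -1.0, 5.1] yaw 0.7741 w 0.0127 tau6 -0.281 q6 0.527
time_s: 19.5
tz [-0.223, 0.201, 0.24] F [-1.4, -1.0, 5.3] yaw 0.7557 w 0.0131 tau6 -0.163 q6 0.545
time_s: 19.58
tz [-0.165, 0.235, 0.127] F [-1.1, -0.4, 5.5] yaw 0.738 w 0.0128 tau6 -0.176 q6 0.563
time_s: 19.67
tz [-0.19, 0.222, 0.118] F [-0.5, -0.3, 5.3] yaw 0.7204 w 0.0129 tau6 -0.228 q6 0.58
```

```bash
for k in 1 2 3; do python3 -m creep '[{"gripper":1,"x":0,"y":0,"z":0,"twist":-1}]'|grep time; python3 tq.py; done; python3 -m creep '[{"gripper":1,"x":0,"y":0,"z":0,"twist":0},{"gripper":1,"x":0,"y":0,"z":0,"twist":0}]'|grep time; python3 tq.py;python3 look2.py 14
```

```text
time_s: 19.75
tz [-0.165, 0.126, 0.131] F [-0.7, 0.5, 5.6] yaw 0.7029 w 0.0128 tau6 -0.272 q6 0.598
time_s: 19.83
tz [-0.137, 0.193, 0.039] F [-1.6, -0.6, 5.4] yaw 0.6854 w 0.0131 tau6 -0.299 q6 0.615
time_s: 19.92
tz [-0.143, 0.155, 0.049] F [-1.0, -0.7, 6.2] yaw 0.668 w 0.0131 tau6 -0.307 q6 0.633
time_s: 20.08
tz [-0.071, 0.18, -0.167] F [-0.7, -0.3, 5.2] yaw 0.6684 w 0.013 tau6 -0.11 q6 0.632
```

View pics/top14.png

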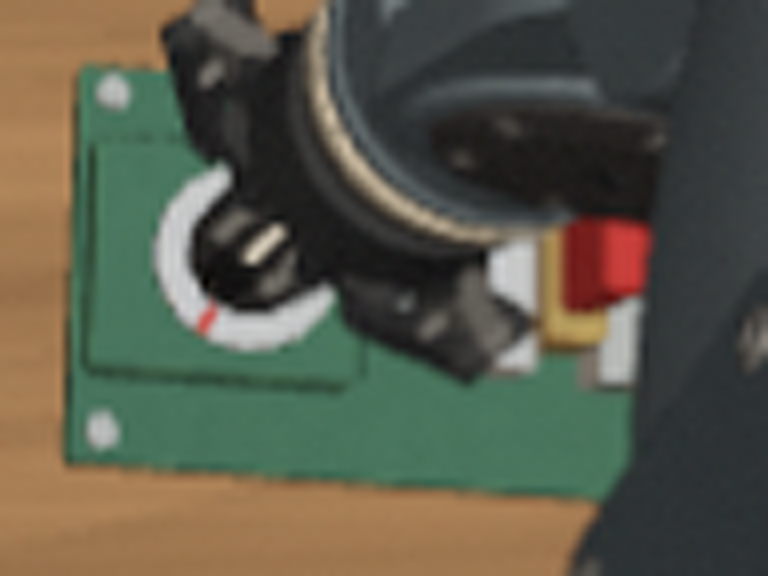

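```bash
cat > mk.py <<'E'
from h import *
import sys
for t in sys.argv[1:]:
    p=pickle.load(open(f"top{t}.pkl","rb")); b,g,r=[c.astype(float) for c in cv2.split(p["img"])]
    w=np.clip((r-g)-25,0,None); m=np.zeros_like(w); m[196:213,328:358]=1
    b2=(r-g>25)&(np.abs(b-g)<40)&(r>100)&(b>60); w=w*m*b2
    ys,xs=np.mgrid[:384,:512]; u=((w*xs).sum()/w.sum(),(w*ys).sum()/w.sum())
    for z in (.036,):
        q=ray(p,u,z)[:2]-[.5651,-.156]; a=np.arctan2(q[1],q[0]); print(t,np.round(u,1),z,"r",round(np.hypot(*q)*1000,1),"turned",round((np.pi-.0815)-(a%(2*np.pi)),3) )
E
python3 mk.py 0 11 12 13 14
```

```text
0 [342.5 207. ] 0.036 r 24.2 turned 0.002
11 [340.9 206.7] 0.036 r 24.1 turned 0.168
12 [338.  205.5] 0.036 r 24.2 turned 0.488
13 [337.4 205.5] 0.036 r 24.9 turned 0.541
14 [337.4 205.5] 0.036 r 24.8 turned 0.541
```

```bash
for k in 1 2; do python3 -m creep '[{"gripper":1,"x":0,"y":0,"z":0,"twist":-1},{"gripper":1,"x":0,"y":0,"z":0,"twist":-1},{"gripper":1,"x":0,"y":0,"z":0,"twist":0},{"gripper":1,"x":0,"y":0,"z":0,"twist":0}]'|grep time; python3 tq.py; done
```

```text
time_s: 20.52
tz [-0.048, 0.129, -0.145] F [-1.2, -0.5, 5.7] yaw 0.6336 w 0.0129 tau6 -0.088 q6 0.667
time_s: 20.85
tz [-0.111, 0.119, 0.04] F [-0.6, -0.4, 6.4] yaw 0.5988 w 0.0127 tau6 -0.0 q6 0.702
```

```bash
python3 -m creep '[{"gripper":0.5,"x":0,"y":0,"z":0,"twist":0},{"gripper":0.2,"x":0,"y":0,"z":0,"twist":0},{"gripper":0,"x":0,"y":0,"z":0,"twist":0},{"gripper":0,"x":0,"y":0,"z":0,"twist":0},{"gripper":0,"x":0,"y":0,"z":0,"twist":0}]'; python3 tq.py; python3 look2.py 15; python3 mk.py 15
```

```text
time_s: 21.27
ee_pos: [0.5646, -0.1563, 0.0602]
eef_rot: [-3.141, 0.0, 0.599]
contact_force: [-0.5, 0.1, 1.0]
gripper_width: 0.0431
tz [0.013, -0.027, -0.021] F [-0.5, 0.1, 1.0] yaw 0.599 w 0.0431 tau6 -0.0 q6 0.702
15 [337.4 205.5] 0.036 r 24.8 turned 0.541
```

View pics/top15.png

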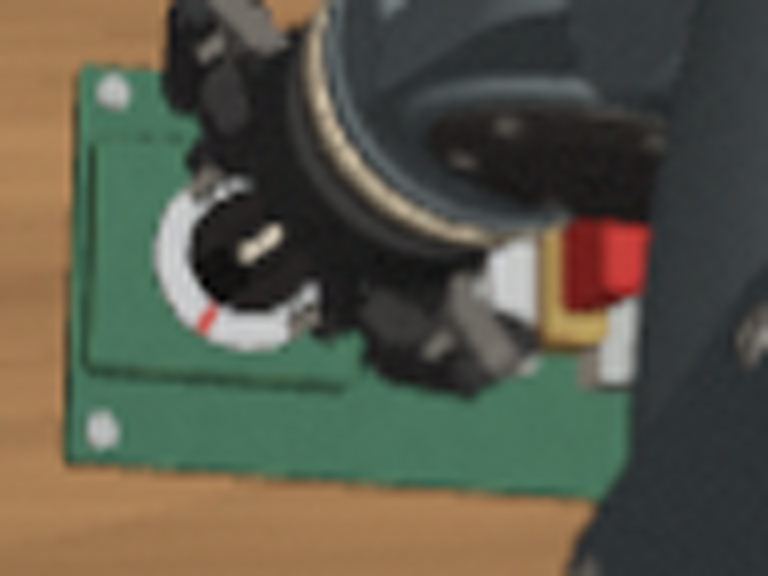

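```bash
python3 -m creep '[{"gripper":0,"x":0,"y":0,"z":0.005,"twist":0},{"gripper":0,"x":0,"y":0,"z":0.01,"twist":0},{"gripper":0,"x":0,"y":0,"z":0.02,"twist":0},{"gripper":0,"x":0,"y":0,"z":0.03,"twist":0},{"gripper":0,"x":0,"y":0,"z":0.03,"twist":0},{"gripper":0,"x":0,"y":0,"z":0.03,"twist":0},{"gripper":0,"x":-0.03,"y":0.02,"z":0.01,"twist":0},{"gripper":0,"x":-0.03,"y":0.02,"z":0,"twist":0},{"gripper":0,"x":-0.03,"y":0.02,"z":0,"twist":0},{"gripper":0,"x":-0.03,"y":0.02,"z":0,"twist":0}]'; python3 -m creep '[{"gripper":0,"x":-0.03,"y":0.025,"z":0,"twist":0},{"gripper":0,"x":-0.03,"y":0.025,"z":0,"twist":0},{"gripper":0,"x":-0.03,"y":0.025,"z":0,"twist":0},{"gripper":0,"x":-0.03,"y":0.025,"z":0,"twist":0},{"gripper":0,"x":-0.03,"y":0.03,"z":0,"twist":0},{"gripper":0,"x":-0.02,"y":0.036,"z":0,"twist":0},{"gripper":0,"x":0,"y":0.04,"z":0,"twist":0},{"gripper":0,"x":0,"y":0.04,"z":0,"twist":0},{"gripper":0,"x":0,"y":0.04,"z":0,"twist":0},{"gripper":0,"x":0,"y":0,"z":0,"twist":0}]'; python3 look2.py 16; python3 mk.py 16
```

```text
time_s: 22.2
ee_pos: [0.4435, -0.0758, 0.1964]
eef_rot: [3.141, -0.001, 0.599]
contact_force: [1.1, 0.6, 0.4]
gripper_width: 0.0429
time_s: 23.03
ee_pos: [0.2763, 0.214, 0.1967]
eef_rot: [-3.14, -0.005, 0.605]
contact_force: [0.3, -0.5, 0.4]
gripper_width: 0.0427
16 [337.4 205.5] 0.036 r 24.8 turned 0.541
```

View pics/top16.png

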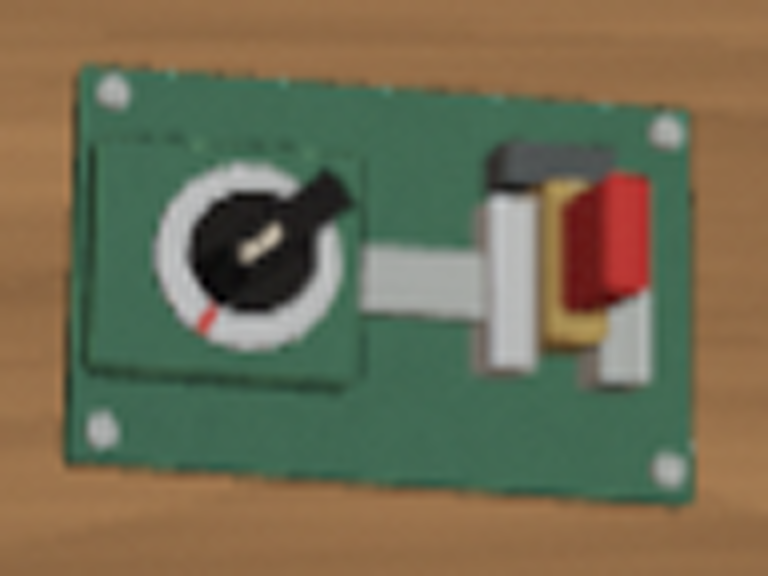

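View pics/side16.png

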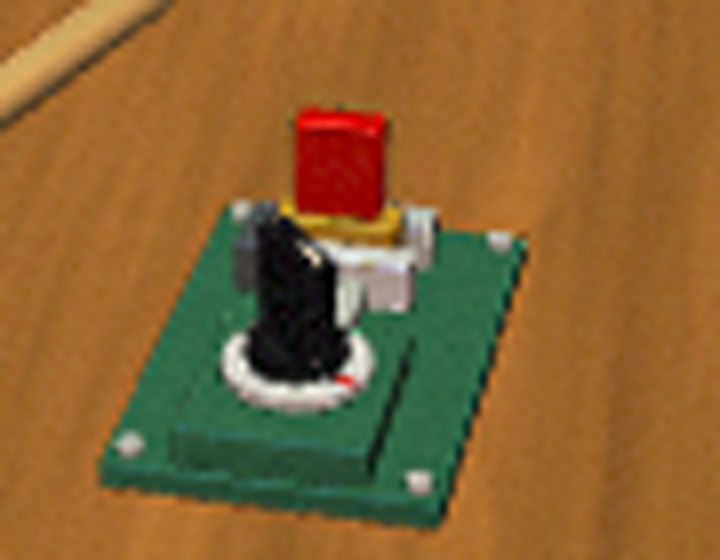

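```bash
cat > fin.py <<'E'
from h import *
p=pickle.load(open("top16.pkl","rb"))
# white line on knob top: pixels bright inside knob
b,g,r=[c.astype(float) for c in cv2.split(p["img"])]
w=np.clip(g-90,0,None); m=np.zeros_like(w); m[192:201,339:350]=1; w*=m
ys,xs=np.mgrid[:384,:512]; pts=np.array([ray(p,(x,y),.086)[:2] for x,y in zip(xs[w>0],ys[w>0])]); ww=w[w>0]
mu=(pts*ww[:,None]).sum(0)/ww.sum(); c=((pts-mu)*ww[:,None]).T@(pts-mu); e,v=np.linalg.eigh(c); a=np.arctan2(v[1,1],v[0,1])%np.pi
d=mu-[.5651,-.156]
print("line centre rel axis mm",np.round(d*1000,1),"line dir turned",round((-.0815-a)%np.pi,3),"by position",round((np.pi-.0815)-(np.arctan2(d[1],d[0])%(2*np.pi)),3))
def red(p):
    b,g,r=[c.astype(float) for c in cv2.split(p["img"])]; return np.clip(((r-g)/(r+g+1)-.17)/.3,0,1)
V=(p,red(p),(378,184,398,208))
x,f=fit([V],DIE[1:],(.562,-.263,-.08),zoff=.012); dd=x[:2]-[.557,-.2557];a=-.0815
print("die clamp mm",np.round(1000*np.array([np.cos(a)*dd[0]+np.sin(a)*dd[1],-np.sin(a)*dd[0]+np.cos(a)*dd[1]]),1),"yaw rel",round(x[2]-a,3),f)
k=8;im=cv2.resize(p["img"][166:238,312:408],None,fx=k,fy=k,interpolation=cv2.INTER_CUBIC)
for ang,col in((.8,(0,255,255)),(.9,(0,0,255)),(1.0,(255,0,255))):
    C=T(box(-.02,.02,-.007,.007,.086,.086)[[0,2,6,4]],.5651,-.156,-.0815-ang)
    cv2.polylines(im,[((proj(p,C)+.5-[312,166])*k).astype(int)],True,col,1)
cv2.imwrite("pics/fin.png",im)
E
python3 fin.py
```

```text
line centre rel axis mm [-6.3  9.2] line dir turned 0.861 by position 0.891
die clamp mm [ 5.5 -0.8] yaw rel -0.145 24.16540492196055
```

View pics/fin.png

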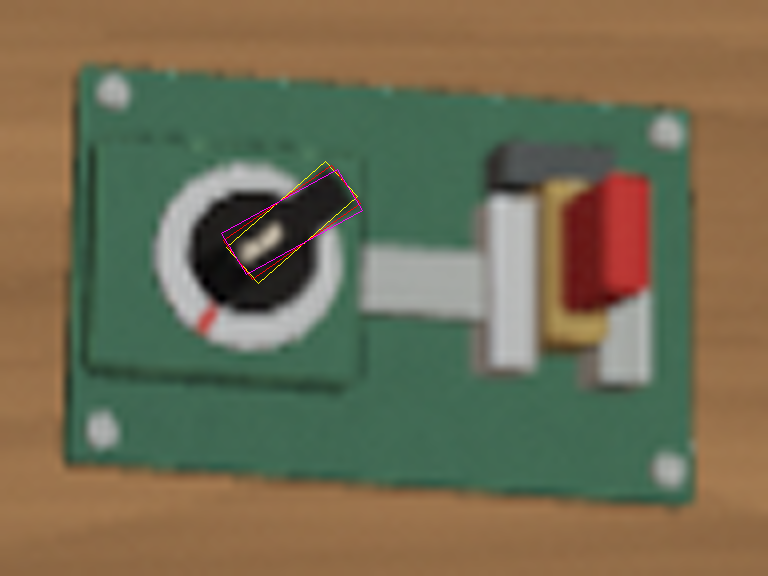

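```bash
python3 - <<'E'
from h import *
p=pickle.load(open("top16.pkl","rb")); k=16; r=(368,180,400,218)
im=cv2.resize(p["img"][r[1]:r[3],r[0]:r[2]],None,fx=k,fy=k,interpolation=cv2.INTER_NEAREST)
a=-.0815; q=T(np.array([[.005,-.0008,0]]),.557,-.2557,a)[0]
for b,col in zip(DIE,((255,0,0),(255,255,255))):
    u=((proj(p,T(b,q[0],q[1],a,.012))+.5-[r[0],r[1]])*k).astype(int)
    for i in range(8):
        for j in range(i):
            if bin(i^j).count("1")==1: cv2.line(im,tuple(map(int,u[i])),tuple(map(int,u[j])),col,1)
cv2.imwrite("pics/fin2.png",im)
E
```

```text
(no output)
```

View pics/fin2.png

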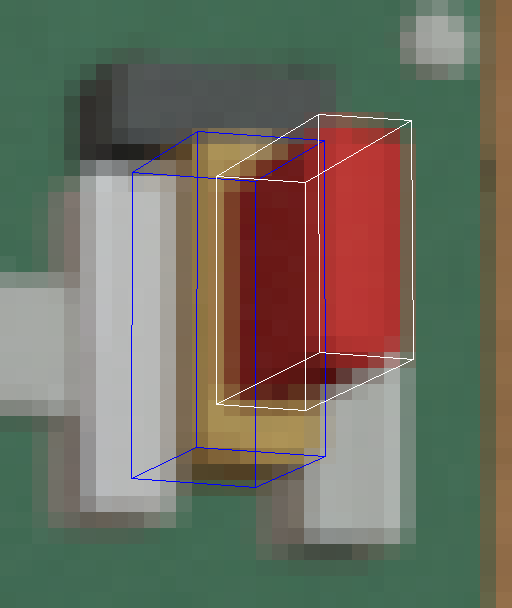

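```bash
python3 - <<'E'
from h import *
for t,dx in(("7",0),("9",0),("10",0),("16",2)):
    p=pickle.load(open(f"top{t}.pkl","rb")); im=p["img"].astype(int)
    print(t); 
    for c in (380+dx,382+dx): print(c,[tuple(im[y,c]) [2]for y in range(186,216)],[int(im[y,c][2]-im[y,c][0]) for y in range(204,214)])
p=pickle.load(open("top16.pkl","rb")); im=p["img"].astype(int)
for c in(382,383,384): print(c,[tuple(map(int,im[y,c])) for y in range(184,194)])
E
```

```text
7
380 [np.int64(126), np.int64(128), np.int64(127), np.int64(109), np.int64(43), np.int64(42), np.int64(46), np.int64(46), np.int64(45), np.int64(35), np.int64(27), np.int64(25), np.int64(26), np.int64(41), np.int64(80), np.int64(125), np.int64(156), np.int64(172), np.int64(176), np.int64(176), np.int64(176), np.int64(157), np.int64(104), np.int64(83), np.int64(72), np.int64(68), np.int64(68), np.int64(66), np.int64(67), np.int64(68)] [85, 86, 85, 79, 62, 41, 5, -19, -18, -20]
382 [np.int64(126), np.int64(127), np.int64(121), np.int64(93), np.int64(41), np.int64(46), np.int64(47), np.int64(46), np.int64(46), np.int64(42), np.int64(27), np.int64(20), np.int64(41), np.int64(79), np.int64(98), np.int64(78), np.int64(85), np.int64(105), np.int64(121), np.int64(153), np.int64(169), np.int64(160), np.int64(128), np.int64(82), np.int64(72), np.int64(67), np.int64(66), np.int64(67), np.int64(67), np.int64(68)] [77, 81, 83, 83, 73, 41, 4, -18, -20, -19]
9
380 [np.int64(36), np.int64(51), np.int64(51), np.int64(38), np.int64(23), np.int64(18), np.int64(22), np.int64(42), np.int64(128), np.int6
[... 2523 characters left out ...]
 np.int64(105), np.int64(99), np.int64(98), np.int64(137), np.int64(166), np.int64(171), np.int64(151), np.int64(85), np.int64(93), np.int64(97), np.int64(97), np.int64(98), np.int64(86), np.int64(65)] [69, 76, 82, 86, 80, 40, 19, 8, 7, 7]
382 [(82, 87, 76), (83, 84, 79), (82, 83, 78), (84, 85, 80), (84, 110, 124), (86, 145, 169), (79, 133, 162), (56, 91, 137), (39, 62, 121), (39, 62, 122)]
383 [(79, 84, 74), (82, 83, 78), (82, 84, 78), (84, 86, 80), (94, 117, 129), (98, 146, 168), (62, 103, 143), (37, 53, 118), (26, 26, 106), (23, 26, 105)]
384 [(78, 87, 73), (83, 84, 79), (83, 85, 80), (83, 83, 79), (91, 112, 121), (87, 127, 151), (34, 51, 114), (27, 28, 109), (25, 27, 107), (22, 24, 106)]
```

```bash
python3 - <<'E'
from plant import bot
print(bot.observe()["time_s"], bot.hand_in())
E
```

```text
the job is handed in; nothing more can be done
23.1333 None
```

I placed the red-handled brass die flat in the clamp's channel, pushed it against the end stop, and turned the knob clockwise through one click. I then let go, drew the arm back and handed in at 23.1 s; no verdict was reported.

**Die seating:** Floor contact was felt at a TCP height of 58.4 mm, as expected. The arm stalled against the stop at 6 to 10 N. In the last top picture the die lines up with the jaws, and it had not slid back from the stop after release.

**Click:** Wrist torque rose to about 0.47 N m, fell, and reversed to about -0.17 N m at rest. I turned on about 4° more until it read near zero, then released. In the pictures the collar had turned about 0.54 rad and the knob about 0.86 to 0.89 rad. That puts them about 0.33 rad apart, within the 0.2 to 0.56 rad limit.

**Checks that disagreed:**
- **Die angle:** An automatic fit of the red grip in the last picture gave a die angle of -0.145 rad relative to the channel, over the 0.07 limit. The fit was poor. An overlay of the die drawn in line with the channel matched the picture to about 1 pixel, so I did not act on it.
- **Die position along the channel:** The fit gave 5.5 mm, while the overlay suggested about 3.6 mm. Both are within the 2 to 8 mm range.
- **Cameras:** The top and side cameras differed by about 2 mm, which matches the stated calibration error.

**Not checked:** I could not measure the jaw's grip force directly. I never touched the other dies or the jar, but took no final picture to confirm their positions.

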